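# Close the plancha burner, bed the comal and open the flue

### The job

Get the cold plancha ready for making tortillas. Take the tongs off the open burner and put them in the orange bowl, slide the steel cover disc across the plate until it drops fully home and flush in the burner opening, then gently slide the clay comal along the plate until it is centred over the closed burner, and last pull the flue damper all the way up by its loop and let go. Slide the disc and the comal without lifting them off the plate, and leave the wooden box and the rolling pin alone.

Things in the scene. Friction and masses are not known exactly. Their poses are not given: they have to be found in the camera images.
- stove: The plancha: a low brick curb carrying a flat steel plate, 300 mm (its x) by 600 mm (its y), plate top 66 mm above the worktop. Origin on the worktop under the plate's centre; z up. Past the plate's +y end the brickwork goes on 55 mm high, then from y = 355 mm as a low brick flue, 140 mm wide (x) and 115 mm high (slot frame 120 mm), along +y. Fixed; turned by up to 0.08 rad.
- burner (a point): Centre of the round burner opening, at plate-top height; axes as the stove's. The opening is a rebate 134 mm in diameter and 8.5 mm deep, with a flat ledge round a 108 mm through hole, in the middle of the plate.
- disc: Loose round cover disc of dark steel, 130 mm in diameter, 8 mm thick, about 0.8 kg, plain edge, with a small flat key slot marked on its top. Starts lying flat on the plate to one side (+y or -y of the stove) of the burner. Origin at the centre of its underside, z up. Seated, its underside is 8.5 mm below the plate top and its top is 0.5 mm below flush.
- comal: Loose round clay comal, a shallow dish 22 mm high, 190 mm in diameter at the rim and 152 mm at its flat foot, side flaring outwards, about 0.65 kg. Two clay ears at its own +x and -x stand 19 mm out from the rim and are 56 mm wide. Starts lying flat on the plate on the other side of the burner than the disc. Origin at the centre of its underside, z up.
- tongs: Short locked stainless kitchen tongs, rigid, 187 mm long, lying on their side across the open burner. Origin in the middle of the length on the underside; x runs along them from hinge to tips, y across, z up. At the origin they are 26 mm wide across the two arms and 18 mm high (24 mm at the tips); the centre of mass is within 10 mm of the origin. 0.12 kg.
- bowl: Empty orange plastic bowl standing loose on the worktop on the -y side of the stove, 80 mm high, 200 mm in diameter at the rim, 110 mm at the foot, wall 4 mm, 0.18 kg. Origin at the centre of its underside, z up.
- damper (a joint): Upright steel flue damper blade sliding up and down in the slot across the flue, in m: 0 is pushed down (shut), 0.07 fully up (open). It starts within 15 mm of shut. It stays where it is left; it takes about 11 N to raise.
- damper_grip (a point): Middle of the damper's pull loop: a level round bar 10 mm thick and 60 mm long along the stove's x, on two legs, standing 38 mm above the top of the slot frame when shut. It lies 405 mm from the stove's origin along the stove's +y and rises with the blade.
- wood_box: Bystander: wooden box with its sliding lid shut, 110 x 220 x 69 mm, on the worktop beyond the plancha (+x). Origin at the centre of its underside.
- rolling_pin: Bystander: short wooden rolling pin, 250 mm long, 45 mm thick, lying along its own y on the worktop beyond the plancha (+x). Origin at mid-length on the worktop.
Mind the look-alikes: they are no part of the job. There is more than one size of the comal; the job needs the larger.

How it is judged:
On the way, in this order (a step that is already met when the one before it is completed fails the run):
1. the tongs are in the bowl (horizontal distance between tongs and bowl below 0.07 m and height (world z) of tongs below 0.1 m and contact force between tongs and bowl above 0.2 N and contact force between tongs and the fingers below 0.2 N), for 0.2 s.
2. the disc has dropped home in the burner opening (z of disc in the frame of burner below -0.0065 m and horizontal distance between disc and burner below 0.005 m and angle between disc's own z axis and vertical below 0.03 rad), for 0.2 s.
3. the comal lies centred over the closed burner (horizontal distance between comal and burner below 0.02 m and angle between comal's own z axis and vertical below 0.04 rad), for 0.2 s.
4. the damper is fully up (value of joint damper above 0.062 m), for 0.2 s.
At the end, for the whole second after the job is handed in: Tongs rest in or across the upright bowl, within 80 mm of its centre; disc level in the opening, at least 6.5 mm below the plate-top level, within 5 mm of centre; comal flat on the plate within 20 mm of the burner's centre; damper up at least 62 of 70 mm; all let go and at rest (all of step 2 and all of step 3 and horizontal distance between tongs and bowl below 0.08 m and height (world z) of tongs between 0.004 and 0.1 m and linear speed of tongs below 0.02 m/s and angle between bowl's own z axis and vertical below 0.1 rad and height (world z) of bowl below 0.01 m and z of comal in the frame of burner below 0.004 m and linear speed of comal below 0.01 m/s and value of joint damper above 0.062 m); the robot touches nothing.
It fails at once if the disc is lifted more than 20 mm off the plate instead of slid (z of disc in the frame of burner above 0.02 m).
It fails at once if the comal is lifted more than 15 mm off the plate or tipped (z of comal in the frame of burner above 0.015 m or angle between comal's own z axis and vertical above 0.25 rad).
It fails at once if the clay comal is pushed or struck hard by the robot (over 35 N) (contact force between comal and the fingers above 35 N or contact force between comal and the arm above 35 N).
It fails at once if the wooden box or the rolling pin is moved by more than 30 mm (distance of any of wood_box, rolling_pin from where it was at the start of the episode above 0.03 m).
It also fails if it takes over 72 s, if anything falls off the work surface, if the arm or the gripper's body presses on something with over 40 N, if the wrist force passes 120 N, or if a joint passes its speed limit or range.

### The arm

A 7-joint arm with a two-finger parallel gripper is mounted at the origin on the work surface. World frame = base frame: x ahead of the robot, y to its left, z up, the work surface at z = 0. Lengths are in m, angles in rad, forces in N, time in s.
With the tool pointing down it reaches from about 0.4 to 0.85 m from the base axis. Payload 10.4 kg.
Tool frame: the origin (TCP) lies at the very end of the fingers, on their centre line; the grasp point (between the pads) lies 19 mm behind it; z points along the fingers, y is the line along which they close (so a half turn about z gives the same grasp; the last joint's range is limited). The gripper opens to 85 mm and grips with 20 to 120 N. Pads are 22 mm wide; open, the fingers measure 114 mm over their backs; the gripper's body (76 mm by 85 mm) begins 54 mm behind the grasp point. The pads swing forward as they close: fully open they stand 13 mm farther back than shut.
Start: joints at [-1.162, 0.332, -0.065, 1.46, 0.022, 1.35, -0.088], TCP at [0.262, 0.568, 0.231] pointing down, gripper open.
Joint ranges: [-2.6, 2.6], [-0.5, 2.12], [-1.47, 1.34], [0.16, 2.42], [-1.27, 4.41], [0.06, 2.06], [-2.6, 2.6]. Speed limits (rad/s): [2.22, 2.22, 2.79, 2.79, 3.14, 3.14, 3.14].

### API

Orientations are given as a unit quaternion [x, y, z, w].
In Python, from workcell import manip, optics gives the robot as it stands.
- The arm moves only by the tool jog_arm, never from a script. Its arguments are lists of equal length, an entry for each row: "dr": the turn, a rotation vector about the tool's x, y, z normalised to -1 to 1, where 1 is 4 degrees, a list of three; "translation": the shift along the tool's x, y, z normalised to -1 to 1, where 1 is 0.025 m, a list of three; "jaw": the opening, from 0 (shut) to 1 (fully open). A call has 1 to 10 rows; each row shifts and turns the commanded pose from where the row before left it, along the tool's axes as they then stand; what a row does not reach is not made up. A row lasts 1/10 s, in which the tool goes at most 50 mm and 8.59 degrees, less where a joint would pass 70% of its speed; a pose out of reach is approached as far as the arm can. A call with a number of a shift or a turn outside -1 to 1 is refused whole. A call with a gripper value outside its range is refused whole. The fingers move at their own pace and stop on an object; "squeeze" is the grip in N (left out, the last holds). Time passes only in rows, so rows that do not move let the fingers close. It gives the time, the measured TCP pose, the force, the opening and the grip force at its end, in the units of the state.
- manip.get_obs(): the state, without advancing time (a new reading comes with each control period).
- optics.camera(name): name is "side" or "top"; returns a dict with "color" (384x512x3 uint8, red, green, blue), "mtx" (3x3 intrinsics, pixels), "R" (3x3) and "t" (3): a world point X has camera coordinates R X + t. Camera axes: x right, y down, z forward; pixel columns grow to the right and rows downward; lengths in m; the calibration is good to about 2 mm. A picture is of the moment at which its call begins. There is no depth.
- manip.hand_in(): hands the job in; it is judged then, once.
The state is a dict: "clock": time; "joint_pos": joint angles; "joint_velocities": joint speeds; "tau": joint torques, N m; "position": TCP position; "ee_rot": TCP orientation; "ft_force": force on the tool from outside, world axes, zero at the start; "torque": the same for the moment, N m; "grip_width": opening from 0.0 (shut) to 1.0 (fully open); "grasp_force": force on a finger pad.
Only numpy, scipy, OpenCV 4.12 (cv2) and the standard library are available. Lean on these libraries where they do the work, as an engineer would, in place of code of your own. Each camera call takes 0.05 s, during which the arm holds its last target. There are 200 camera calls.

## Working session

There is one attempt and no reset: what is moved stays moved. The work goes in short steps, Python scripts to look and compute and a tool call to move; the robot and the scene stay as the last step left them, time stands still between calls to the robot, and variables do not carry over. Pictures are saved under pics/ and viewed, at most 10 in all, crops included, and the job is handed in when it is done.

Besides the shell and the picture viewer there is one more tool, called after "Emit:" as name(argument=value, ...), one argument or row to a line, values as JSON. jog_arm: Moves the arm, as the interface text tells. Scaled input: -1 to 1 covers 0.025 m each way for a shift and 4 degrees each way for a turn. Its arguments: {"type":"object","properties":{"dr":{"type":"array","items":{"type":"array","items":{"type":"number"}}},"translation":{"type":"array","items":{"type":"array","items":{"type":"number"}}},"jaw":{"type":"array","items":{"type":"number"}},"squeeze":{"type":"number"}},"required":["dr","translation","jaw"]}

```bash
mkdir -p pics; ls; cat > h.py <<'E'
import numpy as np, cv2
from workcell import manip, optics
def shot(n,f):
    c=optics.camera(n); cv2.imwrite(f,c["color"][:,:,::-1]); np.savez(f+".npz",**{k:c[k] for k in("mtx","R","t")}); return c
def ray(c,px,z):
    K,R,t=[np.array(c[k]) for k in("mtx","R","t")]
    d=R.T@np.linalg.inv(K)@np.array([px[0],px[1],1.]); o=-R.T@t
    return o+d*(z-o[2])/d[2]
def proj(c,X):
    K,R,t=[np.array(c[k]) for k in("mtx","R","t")]
    p=K@(R@np.array(X)+t); return p[:2]/p[2]
E
python3 - <<'E'
from h import *
for n in("top","side"):
    c=shot(n,f"pics/{n}0.png"); print(n,c["mtx"],c["R"],c["t"])
print(manip.get_obs())
a=[cv2.imread(f"pics/{n}0.png") for n in("top","side")]
for i,n in zip(a,("top","side")): cv2.imwrite(f"pics/{n}0b.png",cv2.resize(i,(800,600),interpolation=cv2.INTER_CUBIC))
E
```

```text
pics
top [[416.11770342   0.         259.21971457]
 [  0.         416.11770342 189.38432267]
 [  0.           0.           1.        ]] [[ 0.01737689 -0.99984015  0.00420921]
 [-0.99524977 -0.01770013 -0.09573193]
 [ 0.09579113 -0.00252569 -0.99539825]] [0.00672976 0.56149601 1.591414  ]
side [[492.44443538   0.         259.52287294]
 [  0.         492.44443538 190.34753046]
 [  0.           0.           1.        ]] [[-0.67483964 -0.73773765  0.01829245]
 [-0.41490793  0.35880161 -0.83612966]
 [ 0.61028097 -0.57184313 -0.54822675]] [0.37636189 0.33017978 1.59902328]
{'clock': 0.1, 'joint_pos': array([-1.16159974,  0.33280606, -0.06469014,  1.46086481,  0.0216205 ,
        1.34990512, -0.0885103 ]), 'joint_velocities': array([ 4.67098676e-04, -4.97031374e-04, -7.47030656e-04, -1.05410611e-03,
       -2.19162769e-05,  3.43844289e-03,  1.06976660e-03]), 'tau': array([ 1.52654342e-03, -6.26740766e+01,  4.91607701e-02, -3.92437184e+01,
        1.63089484e-02,  6.75598771e-03, -2.57774559e-05]), 'position': array([0.26143665, 0.56731841, 0.23059354]), 'ee_rot': array([ 2.14222830e-01,  9.76784605e-01, -6.36237432e-04, -9.75644474e-05]), 'ft_force': array([ 0.07319268, -0.12416436,  0.23306754]), 'torque': array([ 0.00352392,  0.01073669, -0.03590217]), 'grasp_force': 0.0, 'grip_width': 0.9975117220139584}
```

View pics/top0b.png

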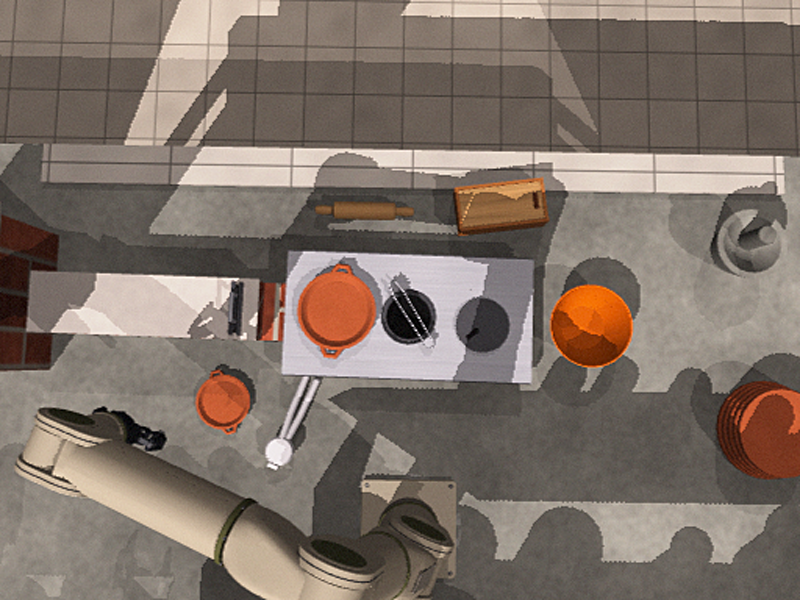

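View pics/side0b.png

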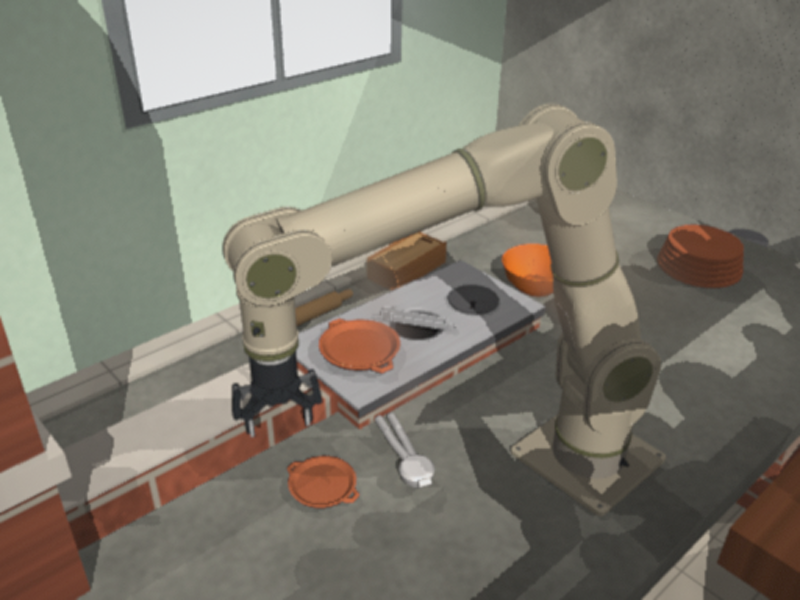

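Top view (800x600): the comals are at (337,309), large and on the plate, and at (223,402), small and on the worktop; the large one on the plate fits. The tongs across the burner are at (410,312), with the other utensil at (295,420) on the worktop; the ones on the burner fit. The disc is at (482,325), the bowl at (592,326) and the damper at (236,307). I'll confirm with one enlarged crop.

```bash
python3 - <<'E'
from h import *
i=cv2.imread("pics/top0.png")[150:250,140:360]
cv2.imwrite("pics/crop.png",cv2.resize(i,None,fx=3.6,fy=3.6,interpolation=cv2.INTER_CUBIC))
E
```

```text
(no output)
```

View pics/crop.png

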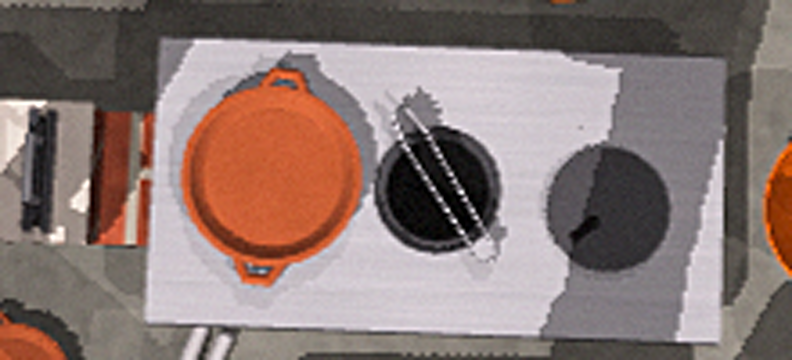

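The crop confirms it: large comal on the plate at crop (272,175), tongs over the burner from (395,105) to (487,255), and disc at (608,207) with its key slot. Next I'll measure them.

```bash
cat > m.py <<'E'
from h import *
from scipy.optimize import least_squares
def circ(c,mask,z,r,near):
    # metric robust circle fit (known radius) to largest-contour points of mask
    cs,_=cv2.findContours(mask.astype(np.uint8),cv2.RETR_EXTERNAL,cv2.CHAIN_APPROX_NONE)
    best=max((k for k in cs if np.hypot(*(k[:,0].mean(0)-near))<25),key=len)
    P=np.array([ray(c,p,z)[:2] for p in best[:,0]])
    s=least_squares(lambda q:np.hypot(*(P-q[:2]).T)-q[2],[*P.mean(0),r],loss="soft_l1",f_scale=.002)
    return s.x.round(4)
def masks(img):
    h=cv2.cvtColor(img,cv2.COLOR_RGB2HSV)
    return (h[...,1]>110)&(h[...,0]<18)&(h[...,2]>70), h[...,2]
E
python3 - <<'E'
from m import *
c=dict(np.load("pics/top0.png.npz")); img=cv2.imread("pics/top0.png")[:,:,::-1].copy()
o=lambda u,v:((u+.5)/3.6-.5+140,(v+.5)/3.6-.5+150)
C=[ray(c,o(*p),.066)[:2] for p in((161,38),(726,57),(720,342),(146,324))]
ce=np.mean(C,0); yv=(C[0]+C[3]-C[1]-C[2])/2; xv=(C[0]+C[1]-C[2]-C[3])/2
yaw=np.arctan2(-yv[0],yv[1]); yaw2=np.arctan2(xv[1],xv[0])
print("stove",ce,yaw,yaw2,np.linalg.norm(yv),np.linalg.norm(xv))
om,V=masks(img); 
print("comal",circ(c,om,.088,.095,np.array(o(272,175))))
print("bowl",circ(c,om,.08,.1,np.array([379,208])))
# disc & burner: dark relative to plate; print from manual extremes too
def man(l,r,t,b,z):
    k=[ray(c,o(*p),z)[:2] for p in((l,(t+b)/2),(r,(t+b)/2),((l+r)/2,t),((l+r)/2,b))]
    return np.mean(k,0).round(4), np.linalg.norm(k[0]-k[1]).round(4),np.linalg.norm(k[2]-k[3]).round(4)
print("disc man",man(547,670,143,271,.074)); print("burner man",man(375,500,125,253,.066)); print("comal man",man(182,362,85,264,.088))
for T in(70,80,90,100):
    try: print(T,"disc",circ(c,V<T,.074,.065,np.array(o(608,207))),"burner",circ(c,V<T,.066,.067,np.array(o(437,188))))
    except Exception as e: print(T,e)
for p in((392,97),(487,258),(397,118),(410,103),(440,178)): print(p,ray(c,o(*p),.078)[:2].round(4))
print("damper px",ray(c,o(40,170),.168).round(4)); a=(yaw+yaw2)/2
print("damper exp",ce+.405*np.array([-np.sin(a),np.cos(a)]))
E
```

```text
stove [0.5092598  0.00759002] -0.014894639833349712 -0.019780930707841607 0.5988436630791494 0.30075696178086697
comal [0.5192 0.1813 0.0932]
bowl [ 0.4939 -0.4301  0.0987]
disc man (array([ 0.4931, -0.1704]), np.float64(0.1286), np.float64(0.1338))
burner man (array([0.5093, 0.0085]), np.float64(0.1314), np.float64(0.1348))
comal man (array([0.52  , 0.1805]), np.float64(0.1865), np.float64(0.1861))
70 disc [ 0.4871 -0.1788  0.0554] burner [0.5039 0.011  0.0578]
80 disc [ 0.4871 -0.1791  0.0557] burner [0.5088 0.01   0.0628]
90 disc [ 0.491  -0.1698  0.0631] burner [0.5092 0.0098 0.064 ]
100 disc [ 0.4908 -0.1698  0.0637] burner [0.5093 0.0097 0.0642]
(392, 97) [0.6042 0.0579]
(487, 258) [ 0.4375 -0.044 ]
(397, 118) [0.5821 0.0523]
(410, 103) [0.5982 0.0389]
(440, 178) [0.5199 0.0062]
damper px [0.5143 0.4003 0.168 ]
damper exp [0.51628125 0.41252915]
```

Emit:
jog_arm(
  dr=[
    [0, 0, -1],
    [0, 0, -1],
    [0, 0, -1],
    [0, 0, -1],
    [0, 0, -1],
    [0, 0, -1],
    [0, 0, -1],
  ],
  translation=[
    [0, 0, 0],
    [0, 0, 0],
    [0, 0, 0],
    [0, 0, 0],
    [0, 0, 0],
    [0, 0, 0],
    [0, 0, 0],
  ],
  jaw=[1, 1, 1, 1, 1, 1, 1],
  squeeze=40,
)

```text
clock: 0.8
position: [0.2614, 0.5674, 0.2309]
ee_rot: [-0.03, 1.0, -0.0, -0.0]
ft_force: [0.1, -0.4, 0.1]
grip_width: 1.002
grasp_force: 0.0
```

Emit:
jog_arm(
  dr=[
    [0, 0, -1],
    [0, 0, -1],
    [0, 0, -1],
    [0, 0, -1],
    [0, 0, -1],
    [0, 0, -1],
    [0, 0, -1],
  ],
  translation=[
    [0, 0, 0],
    [0, 0, 0],
    [0, 0, 0],
    [0, 0, 0],
    [0, 0, 0],
    [0, 0, 0],
    [0, 0, 0],
  ],
  jaw=[1, 1, 1, 1, 1, 1, 1],
)

```text
clock: 1.5
position: [0.2615, 0.5674, 0.2309]
ee_rot: [-0.271, 0.963, -0.0, -0.0]
ft_force: [0.8, 0.3, -1.1]
grip_width: 1.003
grasp_force: 0.0
```

Emit:
jog_arm(
  dr=[
    [0, 0, 0],
    [0, 0, 0],
    [0, 0, 0],
    [0, 0, 0],
    [0, 0, 0],
    [0, 0, 0],
    [0, 0, 0],
    [0, 0, 0],
    [0, 0, 0],
    [0, 0, 0],
  ],
  translation=[
    [0.12, -1, 0],
    [0.12, -1, 0],
    [0.12, -1, 0],
    [0.12, -1, 0],
    [0.12, -1, 0],
    [0.12, -1, 0],
    [0.12, -1, 0],
    [0.12, -1, 0],
    [0.12, -1, 0],
    [0.12, -1, 0],
  ],
  jaw=[1, 1, 1, 1, 1, 1, 1, 1, 1, 1],
)

```text
clock: 2.5
position: [0.3658, 0.3372, 0.231]
ee_rot: [-0.269, 0.963, -0.0, -0.0]
ft_force: [0.6, 0.8, 0.8]
grip_width: 0.999
grasp_force: 0.0
```

Emit:
jog_arm(
  dr=[
    [0, 0, 0],
    [0, 0, 0],
    [0, 0, 0],
    [0, 0, 0],
    [0, 0, 0],
    [0, 0, 0],
    [0, 0, 0],
    [0, 0, 0],
    [0, 0, 0],
    [0, 0, 0],
  ],
  translation=[
    [0.12, -1, 0],
    [0.12, -1, 0],
    [0.12, -1, 0],
    [0.12, -1, 0],
    [0.12, -1, 0],
    [0.12, -1, 0],
    [0.12, -1, 0],
    [0.12, -1, 0],
    [0.12, -1, 0],
    [0.12, -1, 0],
  ],
  jaw=[1, 1, 1, 1, 1, 1, 1, 1, 1, 1],
)

```text
clock: 3.5
position: [0.4699, 0.108, 0.2311]
ee_rot: [-0.269, 0.963, 0.0, -0.0]
ft_force: [0.8, 0.5, -0.2]
grip_width: 1.0
grasp_force: 0.0
```

```bash
cat > d.py <<'E'
import sys
from h import *
from scipy.spatial.transform import Rotation as Ro
o=manip.get_obs(); R=Ro.from_quat(o["ee_rot"]).as_matrix()
for a in sys.argv[1:]:
    T=np.array([float(v) for v in a.split(",")]); print(a,"units",(R.T@(T-o["position"])/.025).round(2))
x=R[:,0]; print("pos",o["position"].round(4),"toolx deg",np.degrees(np.arctan2(x[1],x[0])).round(2),"z",R[:,2].round(4),"F",o["ft_force"].round(1),"w",round(o["grip_width"],3),"t",round(o["clock"],2))
E
python3 d.py 0.520,0.004,0.11
```

```text
0.520,0.004,0.11 units [ 0.44 -4.6   4.84]
pos [0.4699 0.108  0.2311] toolx deg -148.74 z [-4.e-04 -0.e+00 -1.e+00] F [ 0.8  0.5 -0.2] w 1.0 t 3.5
```

Emit:
jog_arm(
  dr=[
    [0, 0, 0],
    [0, 0, 0],
    [0, 0, 0],
    [0, 0, 0],
    [0, 0, 0],
    [0, 0, 0],
    [0, 0, 0],
    [0, 0, 0],
  ],
  translation=[
    [0.1, -0.92, 0.5],
    [0.1, -0.92, 0.8],
    [0.1, -0.92, 0.8],
    [0.08, -0.92, 0.9],
    [0.06, -0.92, 0.9],
    [0, 0, 0.94],
    [0, 0, 0],
    [0, 0, 0],
  ],
  jaw=[1, 1, 1, 1, 1, 1, 1, 1],
)

```text
clock: 4.3
position: [0.5197, 0.0055, 0.1105]
ee_rot: [-0.27, 0.963, 0.0, -0.0]
ft_force: [-0.6, 0.5, 0.3]
grip_width: 1.0
grasp_force: 0.0
```

```bash
python3 d.py 0.520,0.004,0.07; python3 - <<'E'
from h import *
i=[]
for n in("top","side"):
    c=shot(n,f"pics/{n}1.png"); u,v=proj(c,[.51,.0,.1]).astype(int); i.append(cv2.resize(c["color"][max(v-65,0):v+65,u-65:u+65,::-1],(400,400),interpolation=cv2.INTER_CUBIC))
cv2.imwrite("pics/g1.png",np.hstack(i))
E
```

```text
0.520,0.004,0.07 units [ 0.02 -0.06  1.62]
pos [0.5197 0.0055 0.1105] toolx deg -148.71 z [-9.e-04  0.e+00 -1.e+00] F [-0.6  0.5  0.3] w 1.0 t 4.3
```

View pics/g1.png

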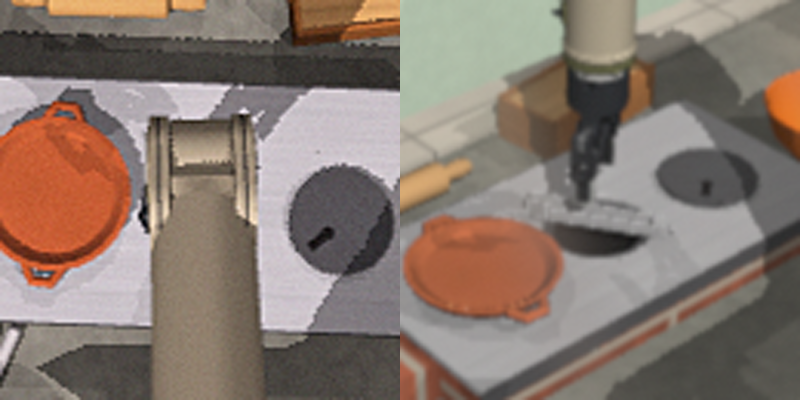

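The gripper is above the middle of the tongs and aligned across the arms (side crop 590,205). Now I'll descend and grip.

Emit:
jog_arm(
  dr=[
    [0, 0, 0],
    [0, 0, 0],
    [0, 0, 0],
    [0, 0, 0],
    [0, 0, 0],
    [0, 0, 0],
    [0, 0, 0],
    [0, 0, 0],
    [0, 0, 0],
    [0, 0, 0],
  ],
  translation=[
    [0.02, -0.06, 0.6],
    [0, 0, 0.6],
    [0, 0, 0.5],
    [0, 0, 0],
    [0, 0, 0],
    [0, 0, 0],
    [0, 0, 0],
    [0, 0, 0],
    [0, 0, 0],
    [0, 0, 0],
  ],
  jaw=[1, 1, 1, 1, 0, 0, 0, 0, 0, 0],
  squeeze=40,
)

```text
clock: 5.4
position: [0.5209, 0.0035, 0.0684]
ee_rot: [-0.269, 0.963, -0.0, 0.001]
ft_force: [-1.2, -1.1, 6.2]
grip_width: 0.299
grasp_force: 39.7
```

Emit:
jog_arm(
  dr=[
    [0, 0, 0],
    [0, 0, 0],
    [0, 0, 0],
    [0, 0, 0],
    [0, 0, 0],
    [0, 0, 0],
  ],
  translation=[
    [0, 0, -0.4],
    [0, 0, -0.9],
    [0, 0, -1],
    [0, 0, -1],
    [0, 0, -0.7],
    [0, 0, 0],
  ],
  jaw=[0, 0, 0, 0, 0, 0],
)

```text
clock: 6.0
position: [0.5216, 0.0037, 0.1705]
ee_rot: [-0.269, 0.963, -0.0, 0.002]
ft_force: [-0.2, -0.1, -1.9]
grip_width: 0.295
grasp_force: 39.4
```

```bash
python3 d.py 0.494,-0.43,0.168; python3 - <<'E'
from h import *
c=shot("side","pics/side2.png"); u,v=proj(c,[.52,.0,.13]).astype(int); i=cv2.resize(c["color"][v-80:v+80,u-80:u+80,::-1],(480,480),interpolation=cv2.INTER_CUBIC)
cv2.imwrite("pics/g2.png",i)
for p in([.52,.003,.168],[.6,.051,.168],[.44,-.045,.168]): print((proj(c,p)-[u-80,v-80])*3)
E
```

```text
0.494,-0.43,0.168 units [  9.94 -14.26   0.08]
pos [0.5216 0.0037 0.1705] toolx deg -148.75 z [ 0.0041  0.001  -1.    ] F [-0.2 -0.1 -1.9] w 0.295 t 6.0
[241.89122124 217.80574657]
[170.01888817 205.24520691]
[315.46932687 230.66439015]
```

View pics/g2.png

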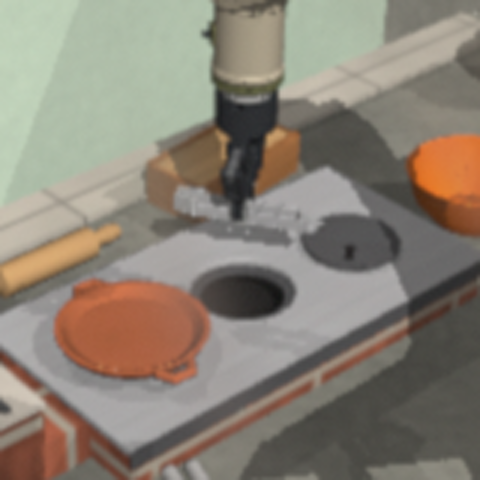

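Emit:
jog_arm(
  dr=[
    [0, 0, 0],
    [0, 0, 0],
    [0, 0, 0],
    [0, 0, 0],
    [0, 0, 0],
    [0, 0, 0],
    [0, 0, 0],
    [0, 0, 0],
    [0, 0, 0],
  ],
  translation=[
    [0.55, -0.79, 0],
    [0.55, -0.79, 0],
    [0.55, -0.79, 0],
    [0.55, -0.79, 0],
    [0.55, -0.79, 0],
    [0.55, -0.79, 0],
    [0.55, -0.79, 0],
    [0.55, -0.79, 0],
    [0.55, -0.79, 0],
  ],
  jaw=[0, 0, 0, 0, 0, 0, 0, 0, 0],
)

```text
clock: 6.95
position: [0.5059, -0.2133, 0.1664]
ee_rot: [-0.269, 0.963, 0.001, -0.001]
ft_force: [1.7, -0.6, -1.0]
grip_width: 0.296
grasp_force: 39.4
```

Emit:
jog_arm(
  dr=[
    [0, 0, 0],
    [0, 0, 0],
    [0, 0, 0],
    [0, 0, 0],
    [0, 0, 0],
    [0, 0, 0],
    [0, 0, 0],
    [0, 0, 0],
    [0, 0, 0],
    [0, 0, 0],
  ],
  translation=[
    [0.55, -0.79, 0],
    [0.55, -0.79, 0],
    [0.55, -0.79, 0],
    [0.55, -0.79, 0],
    [0.55, -0.79, 0],
    [0.55, -0.79, 0],
    [0.55, -0.79, 0],
    [0.55, -0.79, 0],
    [0.55, -0.79, 0],
    [0, 0, 0],
  ],
  jaw=[0, 0, 0, 0, 0, 0, 0, 0, 0, 0],
)

```text
clock: 7.95
position: [0.4912, -0.4197, 0.1647]
ee_rot: [-0.267, 0.964, 0.001, -0.002]
ft_force: [0.1, -1.1, -2.4]
grip_width: 0.298
grasp_force: 39.4
```

Emit:
jog_arm(
  dr=[
    [0, 0, 0],
    [0, 0, 0],
    [0, 0, 0],
    [0, 0, 0],
    [0, 0, 0],
    [0, 0, 0],
  ],
  translation=[
    [0, 0, 0.7],
    [0, 0, 0.8],
    [0, 0, 0.8],
    [0, 0, 0.6],
    [0, 0, 0],
    [0, 0, 0],
  ],
  jaw=[0, 0, 0, 0, 0, 0],
)

```text
clock: 8.55
position: [0.4942, -0.4151, 0.0946]
ee_rot: [-0.27, 0.963, 0.0, -0.001]
ft_force: [0.9, -0.0, 0.1]
grip_width: 0.295
grasp_force: 39.4
```

```bash
python3 d.py 0.494,-0.43,0.085
```

```text
0.494,-0.43,0.085 units [ 0.31 -0.51  0.38]
pos [ 0.4942 -0.4151  0.0946] toolx deg -148.67 z [-2.7e-03 -1.0e-04 -1.0e+00] F [ 0.9 -0.   0.1] w 0.295 t 8.55
```

Emit:
jog_arm(
  dr=[
    [0, 0, 0],
    [0, 0, 0],
    [0, 0, 0],
    [0, 0, 0],
    [0, 0, 0],
    [0, 0, 0],
    [0, 0, 0],
    [0, 0, 0],
    [0, 0, 0],
  ],
  translation=[
    [0.31, -0.51, 0],
    [0, 0, 0.2],
    [0, 0, 0.2],
    [0, 0, 0],
    [0, 0, 0],
    [0, 0, 0],
    [0, 0, 0],
    [0, 0, -0.6],
    [0, 0, -1],
  ],
  jaw=[0, 0, 0, 0.6, 0.6, 0.6, 0.6, 0.6, 0.6],
)

```text
clock: 9.45
position: [0.4934, -0.4298, 0.1245]
ee_rot: [-0.27, 0.963, 0.001, -0.002]
ft_force: [0.5, 0.2, 0.0]
grip_width: 0.602
grasp_force: 0.0
```

Emit:
jog_arm(
  dr=[
    [0, 0, 0],
    [0, 0, 0],
    [0, 0, 0],
    [0, 0, 0],
  ],
  translation=[
    [0, 0, -1],
    [0, 0, -1],
    [0, 0, -1],
    [0, 0, 0],
  ],
  jaw=[0.6, 0.6, 0.6, 0.6],
)

```text
clock: 9.85
position: [0.4959, -0.4312, 0.205]
ee_rot: [-0.27, 0.963, -0.003, 0.001]
ft_force: [0.0, -0.2, 1.0]
grip_width: 0.597
grasp_force: 0.0
```

```bash
python3 d.py 0.4898,-0.30,0.15; python3 - <<'E'
from h import *
c=shot("side","pics/side3.png"); u,v=proj(c,[.494,-.43,.06]).astype(int); i=cv2.resize(c["color"][v-50:v+50,u-50:u+50,::-1],(400,400),interpolation=cv2.INTER_CUBIC)
cv2.imwrite("pics/g3.png",i)
E
```

```text
0.4898,-0.30,0.15 units [-2.52  4.63  2.17]
pos [ 0.4959 -0.4312  0.205 ] toolx deg -148.71 z [ 0.0029 -0.005  -1.    ] F [ 0.  -0.2  1. ] w 0.597 t 9.85
```

View pics/g3.png

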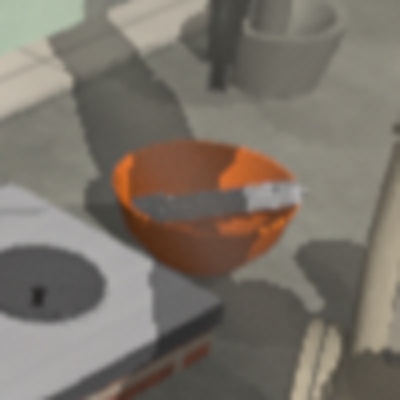

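The tongs are lying in the bowl (crop 215,203). Next is the disc: I'll line the tool up behind it.

Emit:
jog_arm(
  dr=[
    [0, 0, -1],
    [0, 0, -1],
    [0, 0, -1],
    [0, 0, -1],
    [0, 0, -1],
    [0, 0, -1],
    [0, 0, -1],
  ],
  translation=[
    [0, 0, 0],
    [0, 0, 0],
    [0, 0, 0],
    [0, 0, 0],
    [0, 0, 0],
    [0, 0, 0],
    [0, 0, 0],
  ],
  jaw=[1, 1, 1, 1, 1, 1, 1],
)

```text
clock: 10.6
position: [0.5078, -0.4015, 0.1822]
ee_rot: [-0.469, 0.883, -0.006, -0.012]
ft_force: [1.9, 0.9, 0.3]
grip_width: 1.001
grasp_force: 0.0
```

Emit:
jog_arm(
  dr=[
    [0, 0, -1],
    [0, 0, -1],
    [0, 0, -1],
    [0, 0, -1],
    [0, 0, -1],
    [0, 0, -1],
    [0, 0, -0.3],
    [0, 0, 0],
  ],
  translation=[
    [0, 0, 0],
    [0, 0, 0],
    [0, 0, 0],
    [0, 0, 0],
    [0, 0, 0],
    [0, 0, 0],
    [0, 0, 0],
    [0, 0, 0],
  ],
  jaw=[1, 1, 1, 1, 1, 1, 1, 1],
)

```text
clock: 11.4
position: [0.5402, -0.3053, 0.1285]
ee_rot: [-0.582, 0.811, -0.034, -0.052]
ft_force: [0.3, -1.2, 0.4]
grip_width: 1.002
grasp_force: 0.0
```

```bash
python3 d.py 0.4843,-0.25,0.10; python3 - <<'E'
from m import *
print(manip.get_obs()["joint_pos"].round(2))
c=shot("top","pics/top4.png"); om,V=masks(c["color"])
p=proj(c,[.492,-.17,.074]);q=proj(c,[.509,.008,.066])
for T in(90,100,110):
    try: print(T,"disc",circ(c,V<T,.074,.065,p),"burner",circ(c,V<T,.066,.067,q))
    except Exception as e: print(T,e)
u,v=((p+q)/2).astype(int); u0,v0=u-60,v-45
cv2.imwrite("pics/g4.png",cv2.resize(c["color"][v0:v0+90,u0:u0+120,::-1],(800,600),interpolation=cv2.INTER_CUBIC)); print(u0,v0,"scale 6.667")
E
```

```text
0.4843,-0.25,0.10 units [-1.51  2.82  0.97]
pos [ 0.5402 -0.3053  0.1285] toolx deg -108.67 z [-0.0446 -0.1157 -0.9923] F [ 0.3 -1.2  0.4] w 1.002 t 11.4
[ 1.3   0.93 -1.47  1.57  1.03  1.56  2.6 ]
90 disc [ 0.4927 -0.169   0.0625] burner [0.509  0.0098 0.0642]
100 disc [0.5212 0.0366 0.6699] burner [0.5151 0.0175 0.0703]
110 disc [ 0.493  -0.1698  0.0637] burner [0.5143 0.0158 0.0703]
224 159 scale 6.667
```

View pics/g4.png

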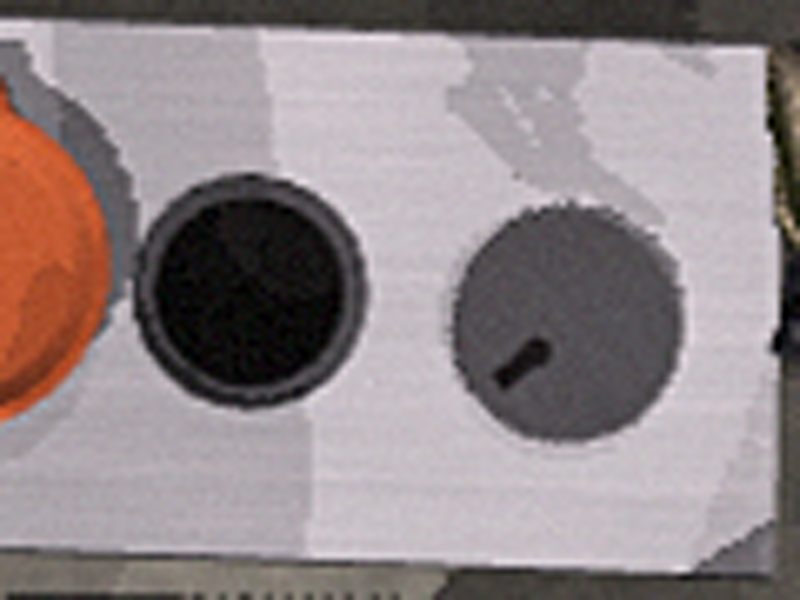

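The disc is clear and unmoved at crop (568,322), with the burner at (252,290). The turn ran into the j7 and j3 limits, so I'll unwind the other way: raise, then turn +.

Emit:
jog_arm(
  dr=[
    [0, 0, 0],
    [0, 0, 0],
    [0, 0, 0.5],
    [0, 0, 1],
    [0, 0, 1],
    [0, 0, 1],
    [0, 0, 1],
    [0, 0, 1],
    [0, 0, 1],
    [0, 0, 1],
  ],
  translation=[
    [0, 0, -1],
    [0, 0, -1],
    [0, 0, -1],
    [0, 0, 0],
    [0, 0, 0],
    [0, 0, 0],
    [0, 0, 0],
    [0, 0, 0],
    [0, 0, 0],
    [0, 0, 0],
  ],
  jaw=[1, 1, 1, 1, 1, 1, 1, 1, 1, 1],
)

```text
clock: 12.45
position: [0.5459, -0.2907, 0.1987]
ee_rot: [-0.342, 0.938, -0.05, -0.043]
ft_force: [-0.6, -0.6, 0.1]
grip_width: 0.999
grasp_force: 0.0
```

```bash
python3 d.py 0.4843,-0.25,0.16; python3 -c "
from h import *
print(manip.get_obs()['joint_pos'].round(2))"
```

```text
0.4843,-0.25,0.16 units [0.67 2.93 1.45]
pos [ 0.5459 -0.2907  0.1987] toolx deg -140.18 z [-0.0461 -0.1234 -0.9913] F [-0.6 -0.6  0.1] w 0.999 t 12.45
[ 1.25  0.76 -1.4   1.49  0.86  1.57  2.13]
```

Emit:
jog_arm(
  dr=[
    [0, 0, 1],
    [0, 0, 1],
    [0, 0, 1],
    [0, 0, 1],
    [0, 0, 1],
    [0, 0, 1],
    [0, 0, 1],
    [0, 0, 1],
    [0, 0, 1],
    [0, 0, 1],
  ],
  translation=[
    [0, 0, 0],
    [0, 0, 0],
    [0, 0, 0],
    [0, 0, 0],
    [0, 0, 0],
    [0, 0, 0],
    [0, 0, 0],
    [0, 0, 0],
    [0, 0, 0],
    [0, 0, 0],
  ],
  jaw=[1, 1, 1, 1, 1, 1, 1, 1, 1, 1],
)

```text
clock: 13.45
position: [0.5459, -0.2907, 0.1987]
ee_rot: [-0.0, 0.998, -0.062, -0.023]
ft_force: [0.0, -0.2, 0.4]
grip_width: 0.999
grasp_force: 0.0
```

Emit:
jog_arm(
  dr=[
    [0, 0, 1],
    [0, 0, 1],
    [0, 0, 1],
    [0, 0, 1],
    [0, 0, 1],
    [0, 0, 1],
    [0, 0, 1],
    [0, 0, 1],
    [0, 0, 1],
    [0, 0, 1],
  ],
  translation=[
    [0, 0, 0],
    [0, 0, 0],
    [0, 0, 0],
    [0, 0, 0],
    [0, 0, 0],
    [0, 0, 0],
    [0, 0, 0],
    [0, 0, 0],
    [0, 0, 0],
    [0, 0, 0],
  ],
  jaw=[1, 1, 1, 1, 1, 1, 1, 1, 1, 1],
)

```text
clock: 14.45
position: [0.5459, -0.2906, 0.1988]
ee_rot: [0.341, 0.938, -0.066, -0.0]
ft_force: [-0.7, -1.3, 0.1]
grip_width: 1.0
grasp_force: 0.0
```

Emit:
jog_arm(
  dr=[
    [0, 0, 1],
    [0, 0, 1],
    [0, 0, 1],
    [0, 0, 1],
    [0, 0, 1],
    [0, 0, 1],
    [0, 0, 1],
    [0, 0, 1],
    [0, 0, 1],
    [0, 0, 1],
  ],
  translation=[
    [0, 0, 0],
    [0, 0, 0],
    [0, 0, 0],
    [0, 0, 0],
    [0, 0, 0],
    [0, 0, 0],
    [0, 0, 0],
    [0, 0, 0],
    [0, 0, 0],
    [0, 0, 0],
  ],
  jaw=[1, 1, 1, 1, 1, 1, 1, 1, 1, 1],
)

```text
clock: 15.45
position: [0.546, -0.2905, 0.1988]
ee_rot: [0.641, 0.765, -0.062, 0.022]
ft_force: [0.4, 0.4, -0.1]
grip_width: 1.001
grasp_force: 0.0
```

Emit:
jog_arm(
  dr=[
    [-0.18, 0.44, 0.97],
    [-0.18, 0.44, 0.97],
    [-0.18, 0.44, 0.97],
    [-0.18, 0.44, 0.97],
    [0, 0, 0],
    [0, 0, 0],
    [0, 0, 0],
    [0, 0, 0],
    [0, 0, 0],
    [0, 0, 0],
  ],
  translation=[
    [0, 0, 0],
    [0, 0, 0],
    [0, 0, 0],
    [0, 0, 0],
    [0.46, -0.87, 0.65],
    [0.46, -0.87, 0.65],
    [0.46, -0.87, 0.65],
    [0, 0, 0.9],
    [0, 0, 0.9],
    [0, 0, 0],
  ],
  jaw=[1, 1, 1, 1, 1, 1, 1, 1, 1, 1],
)

```text
clock: 16.45
position: [0.4824, -0.2496, 0.1029]
ee_rot: [0.739, 0.674, -0.001, -0.002]
ft_force: [0.3, 0.1, -0.2]
grip_width: 0.997
grasp_force: 0.0
```

```bash
H=84.7 python3 d.py 0.4854,-0.2494,0.056; python3 - <<'E'
from h import *
c=dict(np.load("pics/top4.png.npz")); f=lambda u,v:((u+.5)/6.6667-.5+224,(v+.5)/6.6667-.5+159)
print(ray(c,f(569,321.5),.074),ray(c,f(251,291),.066))
E
```

```text
0.4854,-0.2494,0.056 units [0.02 0.13 1.87]
pos [ 0.4824 -0.2496  0.1029] toolx deg 84.69 z [-0.0048  0.0022 -1.    ] F [ 0.3  0.1 -0.2] w 0.997 t 16.45
turn units [-0.07 -0.03 -0.  ]
  after turn, units [0.02 0.12 1.88]
q [ 1.26  0.48 -1.06  1.78  0.46  1.15 -0.04]
[ 0.4942725 -0.1713988  0.074    ] [0.5088649  0.00826481 0.066     ]
```

Emit:
jog_arm(
  dr=[
    [-0.07, -0.03, -0.05],
    [0, 0, 0],
    [0, 0, 0],
    [0, 0, 0],
    [0, 0, 0],
    [0, 0, 0],
    [0, 0, 0],
  ],
  translation=[
    [0, 0.17, 0.4],
    [0, 0, 0.5],
    [0, 0, 0.5],
    [0, 0, 0.2],
    [0, 0, 0.1],
    [0, 0, 0.1],
    [0, 0, 0],
  ],
  jaw=[1, 1, 1, 1, 1, 1, 1],
)

```text
clock: 17.15
position: [0.4883, -0.2494, 0.0596]
ee_rot: [0.737, 0.676, 0.0, 0.001]
ft_force: [0.4, 0.0, 1.3]
grip_width: 1.0
grasp_force: 0.0
```

```bash
H=85 python3 d.py 0.4867,-0.250,0.056
```

```text
0.4867,-0.250,0.056 units [-0.03 -0.06  0.14]
pos [ 0.4883 -0.2494  0.0596] toolx deg 85.01 z [ 0.0025 -0.0016 -1.    ] F [0.4 0.  1.3] w 1.0 t 17.15
turn units [0.04 0.02 0.  ]
  after turn, units [-0.03 -0.06  0.14]
q [ 1.21  0.54 -1.01  1.81  0.52  1.08 -0.08]
```

Emit:
jog_arm(
  dr=[
    [0, 0, 0],
    [0, 0, 0],
    [0, 0, 0],
    [0, 0, 0],
    [0, 0, 0],
    [0, 0, 0],
    [0, 0, 0],
    [0, 0, 0],
    [0, 0, 0],
    [0, 0, 0],
  ],
  translation=[
    [0, -0.06, 0.14],
    [0.2, 0, 0],
    [0.4, 0, 0],
    [0.4, 0, 0],
    [0.5, 0, 0],
    [0.5, 0, 0],
    [0.5, 0, 0],
    [0.5, 0, 0],
    [0.5, 0, 0],
    [0, 0, 0],
  ],
  jaw=[1, 1, 1, 1, 1, 1, 1, 1, 1, 1],
)

```text
clock: 18.15
position: [0.4947, -0.1592, 0.0561]
ee_rot: [0.736, 0.677, 0.001, 0.001]
ft_force: [0.3, 0.1, -0.5]
grip_width: 1.002
grasp_force: 0.0
```

```bash
H=85 python3 d.py 0.5038,-0.0518,0.056; python3 - <<'E'
from m import *
c=shot("top","pics/top5.png"); 
p=proj(c,[.5,-.08,.07]).astype(int); u0,v0=p[0]-40,p[1]-30
a=cv2.resize(c["color"][v0:v0+60,u0:u0+80,::-1],(400,300),interpolation=cv2.INTER_CUBIC)
c=shot("side","pics/side5.png"); p=proj(c,[.5,-.06,.07]).astype(int); w0,z0=p[0]-40,p[1]-30
b=cv2.resize(c["color"][z0:z0+60,w0:w0+80,::-1],(400,300),interpolation=cv2.INTER_CUBIC)
cv2.imwrite("pics/g5.png",np.hstack([a,b])); print(u0,v0,w0,z0)
E
```

```text
0.5038,-0.0518,0.056 units [4.31 0.   0.  ]
pos [ 0.4947 -0.1592  0.0561] toolx deg 85.18 z [ 2.7e-03 -3.0e-04 -1.0e+00] F [ 0.3  0.1 -0.5] w 1.002 t 18.15
turn units [0.04 0.   0.05]
  after turn, units [ 4.31 -0.01  0.  ]
q [ 1.11  0.5  -1.05  1.89  0.5   1.05 -0.24]
244 174 241 171
```

View pics/g5.png

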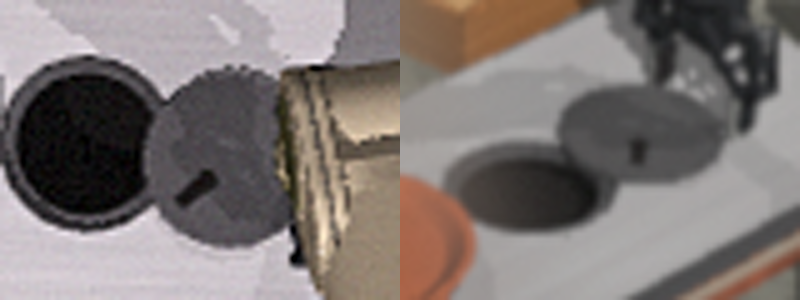

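Top crop: the disc at (234,156) is heading squarely for the hole at (88,143). Both fingers touch it and it stays flat. I'll keep pushing.

Emit:
jog_arm(
  dr=[
    [0, 0, 0],
    [0, 0, 0],
    [0, 0, 0],
    [0, 0, 0],
    [0, 0, 0],
    [0, 0, 0],
    [0, 0, 0],
    [0, 0, 0],
    [0, 0, 0],
  ],
  translation=[
    [0.2, 0, 0],
    [0.4, 0, 0],
    [0.5, 0, 0],
    [0.5, 0, 0],
    [0.5, 0, 0],
    [0.5, 0, 0],
    [0.4, 0, 0],
    [0.3, 0, 0],
    [0, 0, 0],
  ],
  jaw=[1, 1, 1, 1, 1, 1, 1, 1, 1],
)

```text
clock: 19.15
position: [0.5017, -0.0782, 0.056]
ee_rot: [0.737, 0.676, 0.001, 0.001]
ft_force: [-0.6, -0.5, 0.2]
grip_width: 1.004
grasp_force: 0.2
```

```bash
cat > dk.py <<'E'
from m import *
# black hole pixels and dark-circle edge around the burner (top view)
c=shot("top","pics/topx.png"); g=cv2.cvtColor(c["color"],cv2.COLOR_RGB2GRAY)
q=proj(c,[.509,.008,.066]); yy,xx=np.mgrid[:384,:512]; near=np.hypot(xx-q[0],yy-q[1])<20
b=near&(g<35); print("black px",b.sum(), "centroid",ray(c,(xx[b].mean(),yy[b].mean()),.066).round(4) if b.any() else "")
g0=cv2.GaussianBlur(g,(3,3),0)
# visible left part of disc: leading edge points at sampled rows
for v in range(int(q[1])-16,int(q[1])+22,4): print(v,g0[v,int(q[0])-24:int(q[0])+40:2].tolist())
E
python3 d.py 0.5041,-0.0438,0.056; python3 dk.py
```

```text
0.5041,-0.0438,0.056 units [ 1.38 -0.02 -0.  ]
pos [ 0.5017 -0.0782  0.056 ] toolx deg 85.11 z [ 2.7e-03 -8.0e-04 -1.0e+00] F [-0.6 -0.5  0.2] w 1.004 t 19.15
q [ 0.98  0.48 -1.08  1.92  0.49  1.04 -0.39]
black px 129 centroid [0.5108 0.0358 0.066 ]
186 [121, 120, 119, 151, 200, 189, 177, 170, 133, 101, 73, 65, 39, 33, 54, 65, 79, 96, 104, 107, 138, 145, 112, 76, 63, 73, 79, 85, 92, 98, 96, 126]
190 [119, 121, 126, 127, 194, 190, 105, 72, 52, 22, 32, 61, 73, 72, 70, 73, 72, 91, 86, 64, 87, 72, 90, 106, 114, 121, 128, 134, 141, 145, 151, 121]
194 [111, 118, 123, 127, 140, 82, 55, 9, 26, 77, 78, 69, 72, 71, 71, 72, 73, 63, 90, 133, 111, 125, 101, 151, 156, 160, 163, 167, 171, 174, 181, 161]
198 [102, 119, 126, 117, 70, 61, 6, 21, 80, 84, 84, 75, 70, 73, 74, 73, 72, 68, 73, 137, 126, 127, 114, 126, 173, 180, 172, 150, 110, 101, 85, 85]
202 [103, 119, 129, 143, 79, 34, 9, 49, 85, 80, 72, 72, 71, 71, 72, 75, 76, 72, 63, 96, 146, 105, 139, 99, 83, 89, 97, 109, 123, 123, 128, 134]
206 [114, 126, 198, 173, 58, 50, 6, 48, 85, 83, 82, 82, 66, 34, 48, 72, 74, 80, 73, 69, 142, 138, 102, 138, 136, 165, 152, 135, 130, 128, 130, 121]
210 [152, 201, 202, 202, 130, 55, 50, 17, 78, 84, 69, 28, 26, 60, 70, 72, 71, 69, 74, 67, 86, 144, 139, 136, 141, 128, 143, 140, 139, 135, 134, 128]
214 [196, 202, 201, 200, 202, 175, 70, 44, 36, 74, 85, 79, 84, 82, 84, 77, 70, 71, 71, 70, 70, 131, 179, 141, 183, 128, 142, 140, 140, 137, 134, 131]
218 [201, 201, 200, 200, 200, 201, 203, 184, 118, 62, 46, 66, 82, 83, 84, 83, 82, 80, 81, 84, 120, 148, 152, 200, 143, 149, 143, 142, 141, 141, 137, 134]
222 [198, 196, 196, 196, 198, 198, 198, 197, 198, 197, 199, 201, 197, 190, 184, 177, 177, 184, 189, 189, 187, 140, 82, 185, 148, 137, 142, 141, 141, 140, 140, 135]
```

Emit:
jog_arm(
  dr=[
    [0, 0, 0],
    [0, 0, 0],
    [0, 0, 0],
    [0, 0, 0],
    [0, 0, 0],
    [0, 0, 0],
    [0, 0, 0],
    [0, 0, 0],
    [0, 0, 0],
    [0, 0, 0],
  ],
  translation=[
    [0.15, 0, 0],
    [0.15, 0, 0],
    [0.15, 0, 0],
    [0.15, 0, 0],
    [0.12, 0, 0],
    [0.12, 0, 0],
    [0.1, 0, 0],
    [0.1, 0, 0],
    [0.1, 0, 0],
    [0, 0, 0],
  ],
  jaw=[1, 1, 1, 1, 1, 1, 1, 1, 1, 1],
)

```text
clock: 20.2
position: [0.5026, -0.0584, 0.0556]
ee_rot: [0.739, 0.674, -0.004, 0.003]
ft_force: [-9.0, -28.9, 12.7]
grip_width: 0.999
grasp_force: 14.3
```

```bash
python3 d.py 0.5041,-0.0438,0.056; python3 dk.py
```

```text
0.5041,-0.0438,0.056 units [ 0.59  0.01 -0.02]
pos [ 0.5026 -0.0584  0.0556] toolx deg 84.7 z [-0.0019 -0.011  -0.9999] F [ -9.  -28.9  12.7] w 0.999 t 20.2
q [ 0.93  0.48 -1.08  1.92  0.5   1.04 -0.45]
black px 47 centroid [0.5097 0.0248 0.066 ]
186 [123, 124, 112, 128, 176, 172, 175, 170, 133, 101, 63, 46, 38, 41, 57, 90, 142, 116, 86, 68, 74, 83, 91, 100, 109, 119, 102, 139, 119, 137, 126, 180]
190 [120, 121, 125, 127, 195, 179, 85, 64, 66, 66, 70, 69, 68, 89, 88, 73, 92, 72, 103, 116, 124, 132, 140, 145, 152, 157, 158, 120, 143, 105, 136, 164]
194 [112, 119, 122, 127, 141, 74, 67, 68, 69, 68, 69, 69, 68, 73, 123, 122, 116, 127, 114, 157, 163, 166, 170, 176, 177, 178, 185, 148, 119, 152, 115, 145]
198 [104, 119, 124, 117, 64, 64, 68, 69, 69, 68, 68, 72, 77, 75, 79, 147, 117, 126, 124, 104, 130, 163, 145, 111, 85, 82, 90, 106, 121, 131, 141, 100]
202 [102, 119, 128, 143, 74, 76, 76, 72, 69, 67, 69, 69, 69, 72, 65, 100, 149, 105, 138, 98, 89, 103, 118, 129, 129, 124, 125, 133, 134, 130, 142, 155]
206 [114, 126, 199, 173, 51, 69, 81, 77, 75, 71, 47, 29, 53, 69, 75, 71, 140, 149, 113, 138, 139, 169, 154, 142, 135, 135, 130, 123, 113, 103, 99, 177]
210 [151, 199, 200, 201, 130, 43, 76, 77, 49, 22, 40, 66, 69, 69, 67, 68, 82, 142, 152, 131, 152, 104, 148, 142, 140, 135, 133, 129, 122, 111, 101, 95]
214 [195, 201, 201, 198, 202, 173, 70, 72, 79, 79, 79, 80, 76, 71, 68, 67, 65, 98, 180, 167, 173, 172, 140, 143, 141, 140, 135, 134, 130, 120, 111, 100]
218 [201, 201, 199, 200, 201, 200, 203, 185, 115, 82, 75, 76, 77, 77, 76, 74, 74, 88, 128, 194, 148, 144, 143, 143, 143, 143, 137, 135, 132, 125, 121, 108]
222 [197, 195, 197, 196, 197, 197, 196, 198, 196, 197, 195, 190, 191, 185, 186, 187, 188, 186, 143, 118, 163, 139, 141, 142, 143, 142, 142, 138, 135, 130, 125, 119]
```

Emit:
jog_arm(
  dr=[
    [0, 0, 0],
    [0, 0, 0],
    [0, 0, 0],
    [0, 0, 0],
    [0, 0, 0],
    [0, 0, 0],
  ],
  translation=[
    [-0.3, 0, 0],
    [-0.5, 0, 0],
    [-1, 0, 0],
    [-1, 0, -0.5],
    [-1, 0, -0.5],
    [0, 0, 0],
  ],
  jaw=[1, 1, 1, 1, 1, 1],
)

```text
clock: 20.85
position: [0.4962, -0.1493, 0.0819]
ee_rot: [0.739, 0.674, 0.001, 0.002]
ft_force: [0.4, -0.2, -0.4]
grip_width: 0.998
grasp_force: 0.0
```

```bash
H=85 python3 d.py 0.5041,-0.0438,0.056; python3 - <<'E'
from h import *
i=[]
for n in("top","side"):
    c=shot(n,f"pics/{n}6.png"); u,v=proj(c,[.509,.008,.066]).astype(int); i.append(cv2.resize(c["color"][v-28:v+28,u-28:u+28,::-1],(400,400),interpolation=cv2.INTER_CUBIC))
cv2.imwrite("pics/g6.png",np.hstack(i))
E
```

```text
0.5041,-0.0438,0.056 units [ 4.23 -0.08  1.03]
pos [ 0.4962 -0.1493  0.0819] toolx deg 84.76 z [ 0.0043 -0.0019 -1.    ] F [ 0.4 -0.2 -0.4] w 0.998 t 20.85
turn units [ 0.06  0.02 -0.06]
  after turn, units [ 4.23 -0.05  1.04]
q [ 1.12  0.46 -1.09  1.87  0.46  1.09 -0.23]
```

View pics/g6.png

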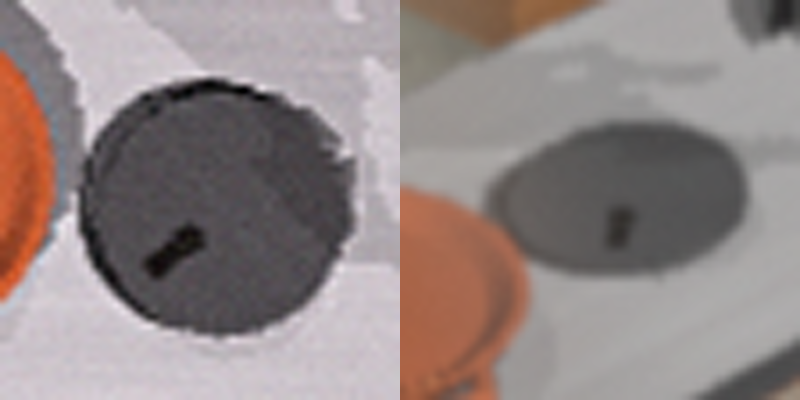

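Top crop: the disc is tipped into the rebate on its leading side, but its centre, about (237,216), sits about 20 mm in -y and 8 mm in -x from the opening at (200,200). I'll push again at about 66° heading to correct both.

Emit:
jog_arm(
  dr=[
    [0.06, 0, 0.9],
    [0, 0, 1],
    [0, 0, 1],
    [0, 0, 1],
    [0, 0, 0.8],
    [0, 0, 0],
  ],
  translation=[
    [0, 0, 0],
    [0, 0, 0],
    [0, 0, 0],
    [0, 0, 0],
    [0, 0, 0],
    [0, 0, 0],
  ],
  jaw=[1, 1, 1, 1, 1, 1],
)

```text
clock: 21.55
position: [0.4957, -0.1443, 0.0805]
ee_rot: [0.837, 0.547, -0.001, -0.0]
ft_force: [1.1, 0.3, -0.3]
grip_width: 1.001
grasp_force: 0.0
```

```bash
H=66 python3 d.py 0.470,-0.0806,0.082
```

```text
0.470,-0.0806,0.082 units [ 1.92 -1.97 -0.06]
pos [ 0.4957 -0.1443  0.0805] toolx deg 66.29 z [-2.e-03 -1.e-04 -1.e+00] F [ 1.1  0.3 -0.3] w 1.001 t 21.55
turn units [-0.03  0.01  0.07]
  after turn, units [ 1.91 -1.98 -0.06]
q [ 1.07  0.43 -1.02  1.87  0.42  1.07 -0.53]
```

Emit:
jog_arm(
  dr=[
    [0, 0, 0],
    [0, 0, 0],
    [0, 0, 0],
    [0, 0, 0],
    [0, 0, 0],
    [0, 0, 0],
    [0, 0, 0],
    [0, 0, 0],
  ],
  translation=[
    [0, -0.66, 0],
    [0.3, -0.66, 0],
    [0.8, -0.66, 0],
    [0.8, 0, 0],
    [0, 0, 0.5],
    [0, 0, 0.3],
    [0, 0, 0.18],
    [0, 0, 0],
  ],
  jaw=[1, 1, 1, 1, 1, 1, 1, 1],
)

```text
clock: 22.35
position: [0.4688, -0.0831, 0.0554]
ee_rot: [0.838, 0.546, -0.001, -0.001]
ft_force: [-0.1, -0.7, -0.5]
grip_width: 0.999
grasp_force: 0.0
```

```bash
H=66 python3 d.py 0.470,-0.0806,0.056
```

```text
0.470,-0.0806,0.056 units [ 0.11  0.   -0.02]
pos [ 0.4688 -0.0831  0.0554] toolx deg 66.19 z [-3.3e-03 -2.0e-04 -1.0e+00] F [-0.1 -0.7 -0.5] w 0.999 t 22.35
turn units [-0.04  0.02  0.05]
  after turn, units [ 0.11  0.   -0.02]
q [ 1.02  0.39 -1.06  1.99  0.4   1.   -0.65]
```

Emit:
jog_arm(
  dr=[
    [0, 0, 0],
    [0, 0, 0],
    [0, 0, 0],
    [0, 0, 0],
    [0, 0, 0],
    [0, 0, 0],
    [0, 0, 0],
    [0, 0, 0],
    [0, 0, 0],
    [0, 0, 0],
  ],
  translation=[
    [0.25, 0, 0],
    [0.25, 0, 0],
    [0.2, 0, 0],
    [0.15, 0, 0],
    [0.15, 0, 0],
    [0.12, 0, 0],
    [0.12, 0, 0],
    [0.12, 0, 0],
    [0.1, 0, 0],
    [0, 0, 0],
  ],
  jaw=[1, 1, 1, 1, 1, 1, 1, 1, 1, 1],
)

```text
clock: 23.35
position: [0.4833, -0.0541, 0.0559]
ee_rot: [0.839, 0.544, -0.004, 0.002]
ft_force: [-4.2, -17.0, 1.7]
grip_width: 1.001
grasp_force: 9.5
```

```bash
cat > seg.py <<'E'
from m import *
# fit circle to the boundary of (disc or opening) region vs plate, per direction: radius profile about burner
c=shot("top","pics/topy.png"); g=cv2.GaussianBlur(cv2.cvtColor(c["color"],cv2.COLOR_RGB2GRAY),(3,3),0).astype(float)
out=[]
for a in range(0,360,15):
    d=np.array([np.cos(np.radians(a)),np.sin(np.radians(a))]); rr=np.arange(.04,.1,.001)
    P=np.array([proj(c,[.509+r*d[0],.0083+r*d[1],.066]) for r in rr]).astype(np.float32)
    s=cv2.remap(g.astype(np.float32),P[None,:,0].copy(),P[None,:,1].copy(),cv2.INTER_LINEAR)[0]
    k=np.argmax(s>100); out.append((a,int(rr[k]*1000) if s[k]>100 else -1, int(s[:k+1].min())))
print("dir deg, edge mm, min grey:",out)
E
H=66 python3 d.py 0.488,-0.040,0.056; python3 seg.py
```

```text
0.488,-0.040,0.056 units [ 0.59 -0.06 -0.01]
pos [ 0.4833 -0.0541  0.0559] toolx deg 65.91 z [-0.0045 -0.0068 -1.    ] F [ -4.2 -17.    1.7] w 1.001 t 23.35
turn units [-0.02  0.11 -0.02]
  after turn, units [ 0.59 -0.06 -0.  ]
q [ 0.93  0.41 -1.05  1.96  0.43  1.01 -0.74]
dir deg, edge mm, min grey: [(0, 68, 39), (15, 66, 44), (30, 68, 56), (45, 67, 65), (60, 67, 61), (75, 69, 62), (90, 68, 65), (105, 67, 47), (120, 67, 43), (135, 66, 37), (150, 67, 37), (165, 66, 67), (180, 67, 68), (195, 69, 68), (210, 45, 92), (225, 40, 148), (240, 40, 106), (255, 40, 129), (270, 43, 93), (285, 40, 100), (300, 46, 89), (315, 71, 64), (330, 68, 55), (345, 66, 50)]
```

Emit:
jog_arm(
  dr=[
    [0, 0, 0],
    [0, 0, 0],
    [0, 0, 0],
    [0, 0, 0],
    [0, 0, 0],
    [0, 0, 0],
  ],
  translation=[
    [0.15, 0, 0],
    [0.15, 0, 0],
    [0.15, 0, 0],
    [0.15, 0, 0],
    [0.1, 0, 0],
    [0, 0, 0],
  ],
  jaw=[1, 1, 1, 1, 1, 1],
)

```text
clock: 24.0
position: [0.4849, -0.0515, 0.0544]
ee_rot: [0.841, 0.541, -0.015, 0.006]
ft_force: [-29.4, -64.3, 23.5]
grip_width: 1.003
grasp_force: 42.4
```

Emit:
jog_arm(
  dr=[
    [0, 0, 0],
    [0, 0, 0],
    [0, 0, 0],
    [0, 0, 0],
    [0, 0, 0],
    [0, 0, 0],
  ],
  translation=[
    [-0.3, 0, 0],
    [-0.8, 0, 0],
    [-1, 0, -0.3],
    [-1, 0, -0.3],
    [-1, 0, -0.4],
    [0, 0, 0],
  ],
  jaw=[1, 1, 1, 1, 1, 1],
)

```text
clock: 24.6
position: [0.4494, -0.1305, 0.0822]
ee_rot: [0.839, 0.544, -0.001, 0.001]
ft_force: [0.5, -0.4, 1.3]
grip_width: 1.0
grasp_force: 0.0
```

```bash
H=66 python3 d.py 0.488,-0.040,0.056; python3 seg.py
```

```text
0.488,-0.040,0.056 units [ 3.94 -0.07  1.03]
pos [ 0.4494 -0.1305  0.0822] toolx deg 65.92 z [-0.0015 -0.003  -1.    ] F [ 0.5 -0.4  1.3] w 1.0 t 24.6
turn units [-0.    0.05 -0.02]
  after turn, units [ 3.94 -0.06  1.05]
q [ 1.17  0.31 -1.09  1.99  0.33  1.03 -0.49]
dir deg, edge mm, min grey: [(0, 67, 39), (15, 66, 42), (30, 68, 54), (45, 66, 67), (60, 65, 70), (75, 70, 66), (90, 66, 72), (105, 67, 48), (120, 67, 47), (135, 66, 41), (150, 67, 43), (165, 65, 76), (180, 68, 75), (195, 70, 67), (210, 72, 64), (225, 74, 66), (240, 73, 66), (255, 73, 65), (270, 75, 68), (285, 75, 67), (300, 75, 67), (315, 70, 65), (330, 68, 56), (345, 66, 49)]
```

It jammed: the disc is level only until its centre is within about 16 mm. Then its front dips below the ledge into the through hole and catches about 10 mm short. The fix is to press lightly on the rear of the disc's top with closed fingers, which levels it with a small force, and slide it forward by friction.

Emit:
jog_arm(
  dr=[
    [0, 0, 0],
    [0, 0, 0],
    [0, 0, 0],
    [0, 0, 0],
    [0, 0, 0],
  ],
  translation=[
    [0, 0, -0.6],
    [0, 0, -0.6],
    [0, 0, 0],
    [0, 0, 0],
    [0, 0, 0],
  ],
  jaw=[0, 0, 0, 0, 0],
)

```text
clock: 25.15
position: [0.4499, -0.1268, 0.1113]
ee_rot: [0.838, 0.546, -0.001, -0.0]
ft_force: [-0.5, -0.8, 0.5]
grip_width: 0.143
grasp_force: 0.0
```

```bash
H=66 python3 d.py 0.5035,-0.052,0.095
```

```text
0.5035,-0.052,0.095 units [3.6  0.76 0.65]
pos [ 0.4499 -0.1268  0.1113] toolx deg 66.23 z [-0.002  -0.0011 -1.    ] F [-0.5 -0.8  0.5] w 0.143 t 25.15
turn units [-0.02  0.03  0.06]
  after turn, units [3.6  0.74 0.65]
q [ 1.21  0.26 -1.13  1.96  0.27  1.08 -0.45]
```

Emit:
jog_arm(
  dr=[
    [0, 0, 0],
    [0, 0, 0],
    [0, 0, 0],
    [0, 0, 0],
    [0, 0, 0],
    [0, 0, 0],
    [0, 0, 0],
    [0, 0, 0],
    [0, 0, 0],
  ],
  translation=[
    [0.9, 0.19, 0],
    [0.9, 0.19, 0],
    [0.9, 0.19, 0],
    [0.9, 0.19, 0],
    [0, 0, 0.5],
    [0, 0, 0.4],
    [0, 0, 0.2],
    [0, 0, 0.15],
    [0, 0, 0],
  ],
  jaw=[0, 0, 0, 0, 0, 0, 0, 0, 0],
)

```text
clock: 26.05
position: [0.5031, -0.053, 0.0795]
ee_rot: [0.838, 0.546, -0.001, -0.0]
ft_force: [0.2, -0.3, 0.1]
grip_width: 0.001
grasp_force: 0.0
```

```bash
H=66 python3 d.py 0.5035,-0.052,0.074
```

```text
0.5035,-0.052,0.074 units [ 0.04 -0.    0.22]
pos [ 0.5031 -0.053   0.0795] toolx deg 66.14 z [-0.0027 -0.0011 -1.    ] F [ 0.2 -0.3  0.1] w 0.001 t 26.05
turn units [-0.03  0.03  0.04]
  after turn, units [ 0.04 -0.    0.22]
q [ 0.93  0.42 -1.06  1.9   0.42  1.07 -0.72]
```

Lower until it presses.

Emit:
jog_arm(
  dr=[
    [0, 0, 0],
    [0, 0, 0],
    [0, 0, 0],
    [0, 0, 0],
    [0, 0, 0],
  ],
  translation=[
    [0, 0, 0.08],
    [0, 0, 0.08],
    [0, 0, 0.08],
    [0, 0, 0.04],
    [0, 0, 0],
  ],
  jaw=[0, 0, 0, 0, 0],
)

```text
clock: 26.55
position: [0.5037, -0.0534, 0.0741]
ee_rot: [0.838, 0.546, -0.002, 0.001]
ft_force: [-5.3, -2.8, 13.8]
grip_width: -0.003
grasp_force: 7.1
```

Emit:
jog_arm(
  dr=[
    [0, 0, 0],
    [0, 0, 0],
    [0, 0, 0],
    [0, 0, 0],
    [0, 0, 0],
    [0, 0, 0],
  ],
  translation=[
    [0.1, -0.03, 0],
    [0.1, -0.03, 0],
    [0.1, -0.03, 0],
    [0.1, -0.03, 0],
    [0.08, -0.03, 0],
    [0, 0, 0],
  ],
  jaw=[0, 0, 0, 0, 0, 0],
)

```text
clock: 27.15
position: [0.5065, -0.0415, 0.0745]
ee_rot: [0.838, 0.546, -0.001, 0.002]
ft_force: [0.3, -5.5, 10.2]
grip_width: -0.001
grasp_force: 4.9
```

```bash
H=66 python3 d.py 0.5035,-0.045,0.074; python3 seg.py
```

```text
0.5035,-0.045,0.074 units [-0.18 -0.05  0.02]
pos [ 0.5065 -0.0415  0.0745] toolx deg 66.12 z [ 0.0011 -0.0038 -1.    ] F [ 0.3 -5.5 10.2] w -0.001 t 27.15
turn units [0.04 0.04 0.03]
  after turn, units [-0.18 -0.05  0.02]
q [ 0.9   0.43 -1.05  1.9   0.43  1.06 -0.76]
dir deg, edge mm, min grey: [(0, 40, 127), (15, 66, 56), (30, 67, 54), (45, 67, 63), (60, 67, 67), (75, 73, 55), (90, 67, 67), (105, 67, 49), (120, 67, 47), (135, 67, 45), (150, 67, 45), (165, 65, 81), (180, 67, 80), (195, 70, 59), (210, 40, 134), (225, 40, 157), (240, 40, 140), (255, 40, 122), (270, 40, 118), (285, 51, 79), (300, 41, 98), (315, 40, 105), (330, 40, 124), (345, 40, 116)]
```

Emit:
jog_arm(
  dr=[
    [0, 0, 0],
    [0, 0, 0],
    [0, 0, 0],
    [0, 0, 0],
    [0, 0, 0],
    [0, 0, 0],
    [0, 0, 0],
  ],
  translation=[
    [0, 0, -0.3],
    [0, 0, -0.5],
    [-1, 0, 0],
    [-1, 0, 0],
    [-1, 0, 0],
    [-0.6, 0, 0],
    [0, 0, 0],
  ],
  jaw=[0, 0, 0, 0, 1, 1, 1],
)

```text
clock: 27.9
position: [0.4682, -0.1244, 0.0938]
ee_rot: [0.839, 0.545, -0.001, 0.0]
ft_force: [0.1, 0.7, -0.3]
grip_width: 0.507
grasp_force: 0.0
```

```bash
H=85 python3 d.py 0.5035,-0.045,0.074; python3 seg.py
```

```text
0.5035,-0.045,0.074 units [3.48 0.   0.78]
pos [ 0.4682 -0.1244  0.0938] toolx deg 66.01 z [-0.002  -0.0021 -1.    ] F [ 0.1  0.7 -0.3] w 0.507 t 27.9
turn units [-0.02  0.04 -4.75]
  after turn, units [3.29 1.13 0.79]
q [ 1.13  0.34 -1.09  1.94  0.35  1.07 -0.52]
dir deg, edge mm, min grey: [(0, 68, 38), (15, 66, 43), (30, 68, 53), (45, 66, 62), (60, 66, 69), (75, 70, 64), (90, 66, 73), (105, 67, 47), (120, 67, 49), (135, 66, 42), (150, 67, 46), (165, 65, 77), (180, 67, 76), (195, 69, 74), (210, 70, 75), (225, 71, 75), (240, 73, 65), (255, 74, 65), (270, 74, 67), (285, 73, 69), (300, 71, 67), (315, 70, 67), (330, 68, 53), (345, 67, 48)]
```

Emit:
jog_arm(
  dr=[
    [0, 0, 0],
    [0, 0, 0],
    [0, 0, 0],
    [0, 0, 0],
    [0, 0, 0],
    [0, 0, 0],
  ],
  translation=[
    [0.3, 0, 0],
    [0.8, 0, 0],
    [0.9, -0.1, 0.2],
    [0, -0.47, 0.5],
    [0, 0, 0.5],
    [0, 0, 0],
  ],
  jaw=[1, 1, 1, 1, 1, 1],
)

```text
clock: 28.55
position: [0.4752, -0.07, 0.0618]
ee_rot: [0.837, 0.547, -0.002, -0.001]
ft_force: [-0.6, 0.4, 0.5]
grip_width: 1.0
grasp_force: 0.0
```

```bash
H=66 python3 d.py 0.475,-0.073,0.062
```

```text
0.475,-0.073,0.062 units [-0.11  0.04 -0.01]
pos [ 0.4752 -0.07    0.0618] toolx deg 66.28 z [-3.8e-03 -5.0e-04 -1.0e+00] F [-0.6  0.4  0.5] w 1.0 t 28.55
turn units [-0.05  0.03  0.07]
  after turn, units [-0.11  0.04 -0.01]
q [ 1.    0.39 -1.07  1.97  0.41  1.02 -0.68]
```

Emit:
jog_arm(
  dr=[
    [0, 0, 0],
    [0, 0, 0],
    [0, 0, 0],
    [0, 0, 0],
    [0, 0, 0],
    [0, 0, 0],
    [0, 0, 0],
    [0, 0, 0],
  ],
  translation=[
    [0.2, 0.04, 0],
    [0.2, 0, 0],
    [0.15, 0, 0],
    [0.1, 0, 0.02],
    [0.1, 0, 0.03],
    [0.1, 0, 0.03],
    [0.05, 0, 0.03],
    [0, 0, 0],
  ],
  jaw=[1, 1, 1, 1, 1, 1, 1, 1],
)

```text
clock: 29.35
position: [0.4858, -0.0511, 0.0604]
ee_rot: [0.838, 0.546, -0.001, 0.0]
ft_force: [-2.0, -2.9, 2.4]
grip_width: 1.001
grasp_force: 2.4
```

```bash
H=66 python3 d.py 0.475,-0.073,0.062; python3 seg.py
```

```text
0.475,-0.073,0.062 units [-0.98 -0.04 -0.06]
pos [ 0.4858 -0.0511  0.0604] toolx deg 66.17 z [-0.0021 -0.0019 -1.    ] F [-2.  -2.9  2.4] w 1.001 t 29.35
turn units [-0.02  0.04  0.04]
  after turn, units [-0.98 -0.04 -0.06]
q [ 0.94  0.41 -1.06  1.96  0.43  1.02 -0.73]
dir deg, edge mm, min grey: [(0, 68, 40), (15, 67, 48), (30, 68, 48), (45, 67, 56), (60, 67, 64), (75, 70, 60), (90, 68, 63), (105, 67, 45), (120, 67, 46), (135, 66, 25), (150, 67, 64), (165, 65, 68), (180, 66, 69), (195, 67, 66), (210, 47, 94), (225, 40, 142), (240, 40, 105), (255, 40, 131), (270, 45, 92), (285, 40, 102), (300, 44, 92), (315, 71, 66), (330, 68, 59), (345, 67, 52)]
```

Emit:
jog_arm(
  dr=[
    [0, 0, 0],
    [0, 0, 0],
    [0, 0, 0],
    [0, 0, 0],
    [0, 0, 0],
  ],
  translation=[
    [0.08, -0.02, 0.03],
    [0.08, -0.02, 0.03],
    [0.06, -0.02, 0.03],
    [0.06, -0.02, 0.03],
    [0, 0, 0],
  ],
  jaw=[1, 1, 1, 1, 1],
)

```text
clock: 29.9
position: [0.4867, -0.0425, 0.0571]
ee_rot: [0.838, 0.546, -0.001, -0.0]
ft_force: [-0.1, -0.2, 0.3]
grip_width: 1.006
grasp_force: 0.0
```

It moved on freely and the force vanished, so it has probably dropped home. Retract and check.

Emit:
jog_arm(
  dr=[
    [0, 0, 0],
    [0, 0, 0],
    [0, 0, 0],
    [0, 0, 0],
    [0, 0, 0],
    [0, 0, 0],
    [0, 0, 0],
  ],
  translation=[
    [-0.5, 0, 0],
    [-1, 0, -0.4],
    [-1, 0, -0.8],
    [-1, 0, -1],
    [0, 0, -1],
    [0, 0, -1],
    [0, 0, 0],
  ],
  jaw=[1, 1, 1, 1, 1, 1, 1],
)

```text
clock: 30.6
position: [0.4533, -0.1232, 0.165]
ee_rot: [0.838, 0.546, 0.0, 0.002]
ft_force: [-0.1, -0.4, 0.2]
grip_width: 0.999
grasp_force: 0.0
```

```bash
python3 seg.py; H=87 python3 d.py 0.5,0.2,0.18; python3 - <<'E'
from m import *
c=shot("top","pics/top7.png"); om,V=masks(c["color"]); print("comal",circ(c,om,.088,.095,proj(c,[.52,.181,.088])))
u,v=proj(c,[.509,.008,.066]).astype(int); a=cv2.resize(c["color"][v-28:v+28,u-28:u+28,::-1],(400,400),interpolation=cv2.INTER_CUBIC)
c=shot("side","pics/side7.png"); u,v=proj(c,[.509,.008,.066]).astype(int)
cv2.imwrite("pics/g7.png",np.hstack([a,cv2.resize(c["color"][v-28:v+28,u-28:u+28,::-1],(400,400),interpolation=cv2.INTER_CUBIC)]))
E
```

```text
dir deg, edge mm, min grey: [(0, 67, 65), (15, 67, 65), (30, 68, 52), (45, 67, 64), (60, 67, 67), (75, 73, 59), (90, 67, 72), (105, 66, 69), (120, 67, 57), (135, 66, 41), (150, 66, 75), (165, 65, 81), (180, 65, 79), (195, 64, 78), (210, 65, 76), (225, 64, 79), (240, 64, 82), (255, 64, 78), (270, 64, 82), (285, 64, 79), (300, 65, 78), (315, 65, 74), (330, 66, 71), (345, 66, 67)]
0.5,0.2,0.18 units [12.6  -3.48 -0.69]
pos [ 0.4524 -0.1233  0.1634] toolx deg 66.2 z [ 2.0e-04 -2.3e-03 -1.0e+00] F [-0.5 -0.9 -1. ] w 1.0 t 30.65
turn units [ 0.01  0.03 -5.2 ]
  after turn, units [13.01  1.22 -0.67]
q [ 1.28  0.19 -1.19  1.9   0.19  1.18 -0.39]
comal [0.5193 0.1812 0.0932]
```

View pics/g7.png

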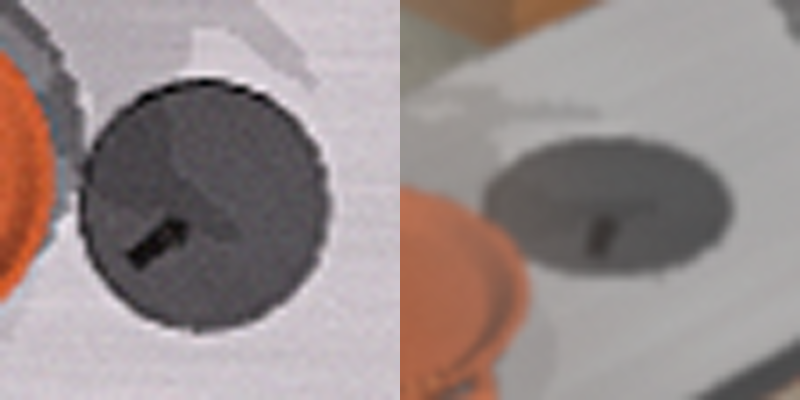

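The disc is seated: it's flush and concentric with the opening (crop 205,204). Now the comal: turn to 86.7°, then go round behind it on the +y side.

Emit:
jog_arm(
  dr=[
    [0, 0, -1],
    [0, 0, -1],
    [0, 0, -1],
    [0, 0, -1],
    [0, 0, -1],
    [0, 0, -0.12],
    [0, 0, 0],
  ],
  translation=[
    [0, 0, 0],
    [0, 0, 0],
    [0, 0, 0],
    [0, 0, 0],
    [0, 0, 0],
    [0, 0, 0],
    [0, 0, 0],
  ],
  jaw=[1, 1, 1, 1, 1, 1, 1],
)

```text
clock: 31.45
position: [0.4514, -0.1229, 0.1618]
ee_rot: [0.728, 0.686, -0.001, -0.001]
ft_force: [-0.8, -0.6, -0.2]
grip_width: 0.999
grasp_force: 0.0
```

```bash
H=86.7 python3 d.py 0.526,0.295,0.16
```

```text
0.526,0.295,0.16 units [16.86  1.99  0.06]
pos [ 0.4514 -0.1229  0.1618] toolx deg 86.62 z [-0.0026  0.     -1.    ] F [-0.8 -0.6 -0.2] w 0.999 t 31.45
turn units [-0.04  0.   -0.02]
  after turn, units [16.86  2.02  0.07]
q [ 1.33  0.21 -1.25  1.9   0.22  1.18 -0.05]
```

Emit:
jog_arm(
  dr=[
    [0, 0, 0],
    [0, 0, 0],
    [0, 0, 0],
    [0, 0, 0],
    [0, 0, 0],
    [0, 0, 0],
    [0, 0, 0],
    [0, 0, 0],
    [0, 0, 0],
    [0, 0, 0],
  ],
  translation=[
    [0.9, 0.11, 0],
    [0.9, 0.11, 0],
    [0.9, 0.11, 0],
    [0.9, 0.11, 0],
    [0.9, 0.11, 0],
    [0.9, 0.11, 0],
    [0.9, 0.11, 0],
    [0.9, 0.11, 0],
    [0.9, 0.11, 0],
    [0.9, 0.11, 0],
  ],
  jaw=[1, 1, 1, 1, 1, 1, 1, 1, 1, 1],
)

```text
clock: 32.45
position: [0.4921, 0.1007, 0.1617]
ee_rot: [0.728, 0.686, -0.001, -0.0]
ft_force: [-0.0, -0.1, 0.4]
grip_width: 1.002
grasp_force: 0.0
```

Emit:
jog_arm(
  dr=[
    [0, 0, 0],
    [0, 0, 0],
    [0, 0, 0],
    [0, 0, 0],
    [0, 0, 0],
    [0, 0, 0],
    [0, 0, 0],
    [0, 0, 0],
    [0, 0, 0],
    [0, 0, 0],
  ],
  translation=[
    [0.9, 0.11, 0],
    [0.9, 0.11, 0],
    [0.9, 0.11, 0],
    [0.9, 0.11, 0],
    [0.9, 0.11, 0],
    [0.9, 0.11, 0],
    [0.9, 0.11, 0],
    [0.9, 0.11, 0],
    [0.6, 0.08, 0],
    [0, 0, 0],
  ],
  jaw=[1, 1, 1, 1, 1, 1, 1, 1, 1, 1],
)

```text
clock: 33.45
position: [0.5265, 0.2954, 0.1613]
ee_rot: [0.727, 0.687, -0.001, -0.001]
ft_force: [-0.7, -0.1, -0.1]
grip_width: 1.0
grasp_force: 0.0
```

```bash
H=86.7 python3 d.py 0.526,0.295,0.06
```

```text
0.526,0.295,0.06 units [-0.02 -0.01  4.05]
pos [0.5265 0.2954 0.1613] toolx deg 86.78 z [-3.e-03  1.e-04 -1.e+00] F [-0.7 -0.1 -0.1] w 1.0 t 33.45
turn units [-0.04  0.    0.02]
  after turn, units [-0.02 -0.02  4.05]
q [ 0.22  0.57 -1.1   1.57  0.52  1.33 -1.  ]
```

Emit:
jog_arm(
  dr=[
    [0, 0, 0],
    [0, 0, 0],
    [0, 0, 0],
    [0, 0, 0],
    [0, 0, 0],
    [0, 0, 0],
  ],
  translation=[
    [0, 0, 0.9],
    [0, 0, 0.9],
    [0, 0, 0.9],
    [0, 0, 0.9],
    [0, 0, 0.45],
    [0, 0, 0],
  ],
  jaw=[1, 1, 1, 1, 1, 1],
)

```text
clock: 34.05
position: [0.5266, 0.2916, 0.0591]
ee_rot: [0.728, 0.686, -0.002, -0.0]
ft_force: [-0.8, -0.5, -0.6]
grip_width: 1.003
grasp_force: 0.0
```

```bash
H=86.7 python3 d.py 0.5150,0.106,0.06
```

```text
0.5150,0.106,0.06 units [-7.44 -0.03 -0.01]
pos [0.5266 0.2916 0.0591] toolx deg 86.62 z [-0.0041 -0.0025 -1.    ] F [-0.8 -0.5 -0.6] w 1.003 t 34.05
turn units [-0.06  0.04 -0.02]
  after turn, units [-7.44 -0.04 -0.03]
q [ 0.18  0.67 -1.02  1.66  0.61  1.17 -1.06]
```

Emit:
jog_arm(
  dr=[
    [0, 0, 0],
    [0, 0, 0],
    [0, 0, 0],
    [0, 0, 0],
    [0, 0, 0],
    [0, 0, 0],
    [0, 0, 0],
    [0, 0, 0],
    [0, 0, 0],
    [0, 0, 0],
  ],
  translation=[
    [-0.1, 0, 0],
    [-0.1, 0, 0],
    [-0.1, 0, 0],
    [-0.1, 0, 0],
    [-0.1, 0, 0],
    [-0.1, 0, 0],
    [-0.1, 0, 0],
    [-0.1, 0, 0],
    [-0.1, 0, 0],
    [-0.1, 0, 0],
  ],
  jaw=[1, 1, 1, 1, 1, 1, 1, 1, 1, 1],
)

```text
clock: 35.05
position: [0.5259, 0.2683, 0.0609]
ee_rot: [0.727, 0.687, -0.001, -0.0]
ft_force: [1.4, 3.4, -0.8]
grip_width: 1.002
grasp_force: 1.8
```

Emit:
jog_arm(
  dr=[
    [0, 0, 0],
    [0, 0, 0],
    [0, 0, 0],
    [0, 0, 0],
    [0, 0, 0],
    [0, 0, 0],
    [0, 0, 0],
    [0, 0, 0],
    [0, 0, 0],
    [0, 0, 0],
  ],
  translation=[
    [-0.12, 0, 0],
    [-0.15, 0, 0],
    [-0.18, 0, 0],
    [-0.2, 0, 0],
    [-0.2, 0, 0],
    [-0.2, 0, 0],
    [-0.2, 0, 0],
    [-0.2, 0, 0],
    [-0.2, 0, 0],
    [-0.2, 0, 0],
  ],
  jaw=[1, 1, 1, 1, 1, 1, 1, 1, 1, 1],
)

```text
clock: 36.05
position: [0.5231, 0.2213, 0.0608]
ee_rot: [0.727, 0.686, -0.001, -0.0]
ft_force: [0.2, 3.8, -0.6]
grip_width: 1.0
grasp_force: 2.0
```

```bash
H=86.7 python3 d.py 0.5150,0.106,0.06;cat > cm.py <<'E'
from m import *
c=shot("top","pics/topc.png"); om,V=masks(c["color"])
n,l,s,ce=cv2.connectedComponentsWithStats(om.astype(np.uint8))
for i in range(1,n):
    if s[i][4]>150: 
        w=ray(c,ce[i],.088); 
        if .35<w[0]<.65 and -.1<w[1]<.26:
            cs,_=cv2.findContours((l==i).astype(np.uint8),cv2.RETR_EXTERNAL,cv2.CHAIN_APPROX_NONE)
            P=np.array([ray(c,p,.088)[:2] for p in cs[0][:,0]]); best=None
            # fixed-radius robust fit to arc points (occluded side / ears rejected)
            for x0 in(-.02,0,.02):
                r=least_squares(lambda q:np.hypot(*(P-q).T)-.0935,P.mean(0)+[0,x0],loss="cauchy",f_scale=.0015)
                if best is None or r.cost<best.cost: best=r
            print("comal",best.x.round(4),"cost",best.cost,len(P),s[i][4])
E
python3 cm.py
```

```text
0.5150,0.106,0.06 units [-4.62 -0.06  0.04]
pos [0.5231 0.2213 0.0608] toolx deg 86.68 z [-0.0017 -0.0011 -1.    ] F [ 0.2  3.8 -0.6] w 1.0 t 36.05
turn units [-0.02  0.02 -0.  ]
  after turn, units [-4.62 -0.06  0.03]
q [ 0.34  0.61 -1.05  1.75  0.58  1.13 -0.95]
comal [0.5129 0.1296] cost 0.0003985797810168864 116 1090
```

Emit:
jog_arm(
  dr=[
    [0, 0, 0],
    [0, 0, 0],
    [0, 0, 0],
    [0, 0, 0],
    [0, 0, 0],
    [0, 0, 0],
    [0, 0, 0],
    [0, 0, 0],
    [0, 0, 0],
    [0, 0, 0],
  ],
  translation=[
    [-0.2, 0, 0],
    [-0.22, 0, 0],
    [-0.22, 0, 0],
    [-0.22, 0, 0],
    [-0.22, 0, 0],
    [-0.22, 0, 0],
    [-0.22, 0, 0],
    [-0.22, 0, 0],
    [-0.22, 0, 0],
    [-0.2, 0, 0],
  ],
  jaw=[1, 1, 1, 1, 1, 1, 1, 1, 1, 1],
)

```text
clock: 37.1
position: [0.52, 0.1673, 0.0608]
ee_rot: [0.727, 0.686, -0.001, -0.0]
ft_force: [0.1, 4.6, -0.3]
grip_width: 1.004
grasp_force: 2.0
```

Emit:
jog_arm(
  dr=[
    [0, 0, 0],
    [0, 0, 0],
    [0, 0, 0],
    [0, 0, 0],
    [0, 0, 0],
    [0, 0, 0],
    [0, 0, 0],
    [0, 0, 0],
    [0, 0, 0],
    [0, 0, 0],
  ],
  translation=[
    [-0.2, 0, 0],
    [-0.22, 0, 0],
    [-0.22, 0, 0],
    [-0.22, 0, 0],
    [-0.22, 0, 0],
    [-0.22, 0, 0],
    [-0.2, 0, 0],
    [-0.15, 0, 0],
    [-0.1, 0, 0],
    [0, 0, 0],
  ],
  jaw=[1, 1, 1, 1, 1, 1, 1, 1, 1, 1],
)

```text
clock: 38.1
position: [0.5175, 0.1236, 0.0608]
ee_rot: [0.727, 0.686, -0.001, -0.0]
ft_force: [-0.4, 1.7, -0.0]
grip_width: 0.997
grasp_force: 1.0
```

```bash
H=86.7 python3 d.py 0.5150,0.101,0.06; python3 cm.py
```

```text
0.5150,0.101,0.06 units [-0.91 -0.05  0.03]
pos [0.5175 0.1236 0.0608] toolx deg 86.65 z [-0.0019 -0.0015 -1.    ] F [-0.4  1.7 -0. ] w 0.997 t 38.1
turn units [-0.03  0.02 -0.01]
  after turn, units [-0.91 -0.05  0.03]
q [ 0.57  0.54 -1.09  1.85  0.54  1.09 -0.78]
comal [0.5078 0.0328] cost 0.00039593530031503167 115 1118
```

Emit:
jog_arm(
  dr=[
    [0, 0, 0],
    [0, 0, 0],
    [0, 0, 0],
    [0, 0, 0],
    [0, 0, 0],
    [0, 0, 0],
    [0, 0, 0],
    [0, 0, 0],
  ],
  translation=[
    [-0.12, 0, 0],
    [-0.15, 0, 0],
    [-0.18, 0, 0],
    [-0.18, 0, 0],
    [-0.15, 0, 0],
    [-0.1, 0, 0],
    [-0.07, 0, 0],
    [0, 0, 0],
  ],
  jaw=[1, 1, 1, 1, 1, 1, 1, 1],
)

```text
clock: 38.95
position: [0.5161, 0.1, 0.0608]
ee_rot: [0.727, 0.686, -0.001, -0.0]
ft_force: [0.8, 2.3, -0.6]
grip_width: 1.003
grasp_force: 1.2
```

Emit:
jog_arm(
  dr=[
    [0, 0, 0],
    [0, 0, 0],
    [0, 0, 0],
    [0, 0, 0],
    [0, 0, 0],
    [0, 0, 0],
    [0, 0, 0],
    [0, 0, 0],
    [0, 0, 0],
    [0, 0, 0],
  ],
  translation=[
    [0.2, 0, 0],
    [0.5, 0, 0],
    [0.8, 0, 0],
    [1, 0, -0.8],
    [1, 0, -1],
    [0, 0, -1],
    [0, 0, -1],
    [0, 0, -1],
    [0, 0, -0.5],
    [0, 0, 0],
  ],
  jaw=[1, 1, 1, 1, 1, 1, 1, 1, 1, 1],
)

```text
clock: 39.95
position: [0.522, 0.1888, 0.1945]
ee_rot: [0.727, 0.686, -0.0, 0.0]
ft_force: [0.5, -0.2, -0.5]
grip_width: 0.999
grasp_force: 0.0
```

```bash
python3 cm.py; H=179 python3 d.py 0.516,0.413,0.22; python3 - <<'E'
from m import *
c=shot("side","pics/side8.png"); c2=shot("top","pics/top8.png"); g=cv2.cvtColor(c2["color"],cv2.COLOR_RGB2GRAY)
p=proj(c2,[.516,.413,.165]).astype(int); print("top around loop",p); 
for v in(p[1]-12,p[1]-6,p[1],p[1]+6,p[1]+12): print(v,g[v,p[0]-12:p[0]+13].tolist())
for z in(.12,.16,.175):
  print(z,[ray(c2,(u,p[1]),z)[:2].round(4).tolist() for u in(p[0]-4,p[0],p[0]+4)])
E
```

```text
comal [0.5066 0.0084] cost 0.0003074517514510455 154 1995
0.516,0.413,0.22 units [ 8.96 -0.74 -1.08]
pos [0.5215 0.1883 0.1932] toolx deg 86.69 z [-0.0011 -0.0013 -1.    ] F [-0.1  0.9 -1.1] w 0.997 t 40.0
turn units [ -0.03   0.   -23.08]
  after turn, units [ 0.38  8.98 -1.07]
q [ 0.51  0.44 -1.18  1.66  0.42  1.33 -0.8 ]
top around loop [147 196]
184 [218, 220, 217, 217, 189, 189, 200, 217, 189, 191, 190, 201, 184, 47, 61, 52, 49, 12, 34, 26, 46, 150, 217, 190, 88]
190 [215, 219, 212, 188, 191, 192, 197, 221, 220, 220, 221, 216, 191, 168, 71, 79, 35, 8, 43, 59, 49, 136, 205, 176, 93]
196 [220, 219, 220, 215, 195, 190, 196, 203, 222, 225, 216, 184, 188, 127, 46, 48, 7, 40, 72, 71, 89, 107, 102, 143, 203]
202 [224, 220, 221, 221, 217, 221, 219, 221, 222, 217, 188, 182, 187, 90, 54, 54, 16, 50, 27, 46, 140, 203, 192, 197, 193]
208 [214, 219, 218, 216, 223, 220, 223, 221, 218, 221, 213, 120, 53, 59, 56, 31, 33, 79, 65, 132, 241, 220, 198, 195, 193]
0.12 [[0.5205, 0.4411], [0.5208, 0.4265], [0.521, 0.4119]]
0.16 [[0.5175, 0.43], [0.5177, 0.4158], [0.518, 0.4016]]
0.175 [[0.5164, 0.4258], [0.5166, 0.4118], [0.5169, 0.3977]]
```

The comal is centred within about 4 mm. Now the damper: turn to 179° so the jaws close along the stove's y, while a script finds the bar height from the side image.

Emit:
jog_arm(
  dr=[
    [0, 0, -1],
    [0, 0, -1],
    [0, 0, -1],
    [0, 0, -1],
    [0, 0, -1],
    [0, 0, -1],
    [0, 0, -1],
    [0, 0, -1],
    [0, 0, -1],
    [0, 0, -1],
  ],
  translation=[
    [0, 0, -0.2],
    [0, 0, -0.2],
    [0, 0, -0.2],
    [0, 0, -0.2],
    [0, 0, -0.2],
    [0, 0, -0.1],
    [0, 0, 0],
    [0, 0, 0],
    [0, 0, 0],
    [0, 0, 0],
  ],
  jaw=[1, 1, 1, 1, 1, 1, 1, 1, 1, 1],
)

```text
clock: 41.1
position: [0.5211, 0.1877, 0.2194]
ee_rot: [0.447, 0.894, -0.001, -0.001]
ft_force: [-0.5, 0.4, -0.1]
grip_width: 0.996
grasp_force: 0.0
```

Emit:
jog_arm(
  dr=[
    [0, 0, -1],
    [0, 0, -1],
    [0, 0, -1],
    [0, 0, -1],
    [0, 0, -1],
    [0, 0, -1],
    [0, 0, -1],
    [0, 0, -1],
    [0, 0, -1],
    [0, 0, -1],
  ],
  translation=[
    [0, 0, 0],
    [0, 0, 0],
    [0, 0, 0],
    [0, 0, 0],
    [0, 0, 0],
    [0, 0, 0],
    [0, 0, 0],
    [0, 0, 0],
    [0, 0, 0],
    [0, 0, 0],
  ],
  jaw=[1, 1, 1, 1, 1, 1, 1, 1, 1, 1],
)

```text
clock: 42.1
position: [0.5211, 0.1877, 0.2194]
ee_rot: [0.115, 0.993, -0.001, -0.002]
ft_force: [-0.3, 0.4, -1.0]
grip_width: 1.001
grasp_force: 0.0
```

Emit:
jog_arm(
  dr=[
    [0, 0, -1],
    [0, 0, -1],
    [0, 0, -1],
    [0, 0, -0.1],
    [0, 0, 0],
  ],
  translation=[
    [0, 0, 0],
    [0, 0, 0],
    [0, 0, 0],
    [0, 0, 0],
    [0, 0, 0],
  ],
  jaw=[1, 1, 1, 1, 1],
)

```text
clock: 42.6
position: [0.5212, 0.1879, 0.22]
ee_rot: [0.009, 1.0, -0.001, -0.001]
ft_force: [-0.4, 0.4, -0.1]
grip_width: 0.996
grasp_force: 0.0
```

```bash
H=179 python3 d.py 0.516,0.411,0.22; python3 - <<'E'
from h import *
c=shot("side","pics/side9.png"); g=cv2.cvtColor(c["color"],cv2.COLOR_RGB2GRAY).astype(np.float32)
for y in(.405,.411):
  for x in(.495,.516,.535):
    zs=np.arange(.112,.2,.004); P=np.array([proj(c,[x,y,z]) for z in zs]).astype(np.float32)
    print(y,x,cv2.remap(g,P[None,:,0].copy(),P[None,:,1].copy(),1)[0].astype(int).tolist(),P[0].astype(int))
E
```

```text
0.516,0.411,0.22 units [ 0.37  8.92 -0.01]
pos [0.5212 0.1879 0.22  ] toolx deg 178.99 z [-0.0028 -0.0013 -1.    ] F [-0.4  0.4 -0.1] w 0.996 t 42.6
turn units [-0.02 -0.04 -0.  ]
  after turn, units [ 0.36  8.92 -0.  ]
q [ 0.63  0.58 -1.43  1.62  0.58  1.46  0.7 ]
0.405 0.495 [63, 76, 102, 125, 142, 153, 155, 152, 148, 145, 144, 153, 175, 186, 186, 178, 168, 146, 117, 90, 70, 69] [181 244]
0.405 0.516 [82, 83, 85, 87, 94, 111, 136, 159, 165, 158, 156, 165, 165, 163, 167, 170, 167, 153, 128, 113, 111, 113] [177 241]
0.405 0.535 [60, 64, 69, 77, 95, 126, 158, 172, 156, 144, 152, 165, 171, 163, 140, 122, 115, 114, 111, 110, 111, 112] [174 238]
0.411 0.495 [62, 65, 93, 131, 149, 152, 151, 150, 150, 152, 152, 154, 168, 179, 177, 171, 169, 170, 166, 151, 125, 100] [180 245]
0.411 0.516 [63, 60, 60, 64, 71, 78, 87, 111, 148, 171, 173, 166, 160, 163, 166, 166, 167, 165, 148, 124, 113, 112] [176 242]
0.411 0.535 [65, 59, 58, 61, 65, 72, 86, 113, 145, 166, 156, 137, 142, 159, 163, 150, 131, 118, 113, 110, 110, 111] [173 239]
```

```bash
python3 - <<'E'
from h import *
c=dict(np.load("pics/side9.png.npz")); g=cv2.cvtColor(cv2.imread("pics/side9.png"),cv2.COLOR_BGR2GRAY)
for p in([.486,.412,.158],[.546,.412,.158],[.486,.412,.173],[.546,.412,.173],[.486,.412,.12],[.546,.412,.12]): print(p,proj(c,p).round(1))
print("cols 160..192"); 
for v in range(212,250): print(v," ".join(f"{x:3d}" for x in g[v,160:192]))
E
```

```text
[0.486, 0.412, 0.158] [180.4 235.5]
[0.546, 0.412, 0.158] [169.9 226.9]
[0.486, 0.412, 0.173] [180.1 231.8]
[0.546, 0.412, 0.173] [169.5 223.2]
[0.486, 0.412, 0.12] [181.3 244.7]
[0.546, 0.412, 0.12] [170.8 236. ]
cols 160..192
212 118 122 122 121 120 118 115 110 106 105 103 104 106 106 106 100  93 102 107 107 115 117 114 107 108 105 103 106 108 110 108 117
213 119 121 121 121 119 118 113 105 101 101 102 104 104 105 106 106 105 110 114 117 119 119 116 110 109 107 106 106 109 117 128 145
214 117 118 118 118 116 115 113 106 103 101 101 104 108 108 110 115 115 113 112 112 111 113 112 110 110 108 110 114 126 141 160 167
215 115 115 116 114 114 113 112 110 108 102 104 107 112 114 116 119 118 114 108 107 106 106 108 109 116 119 127 143 160 167 170 171
216 117 117 116 115 113 111 111 111 110 111 112 113 115 116 117 119 117 113 107 105 105 107 111 117 134 145 161 167 171 172 172 171
217 115 118 118 116 114 112 110 111 113 114 114 113 113 113 115 115 116 114 108 107 113 119 127 131 147 159 165 168 166 166 166 170
218 115 116 115 116 114 111 109 110 112 113 113 114 113 112 112 113 115 114 112 
[... 3443 characters left out ...]
  66  72  78  96 135 174 192 198 199 199
245 181 180 179 179 180 179 180 179 179 179 178 178 179 177 163 133  96  76  73  68  62  59  61  65  70  80  95 125 161 187 198 198
246 194 193 194 193 193 193 193 193 193 193 191 192 192 192 182 170 135  96  79  73  70  66  62  61  61  70  79  88 114 159 192 198
247 198 197 196 197 197 197 197 197 197 196 195 196 196 196 196 191 172 135  99  79  73  75  71  64  55  61  77  82  91 134 186 198
248 198 197 197 196 197 197 196 197 197 197 196 195 196 197 197 198 192 172 142 104  78  75  75  72  64  86 115 110 122 150 186 196
249 198 197 198 197 198 197 197 197 197 196 196 197 197 197 197 197 198 193 173 143 105  82  76  78  91 132 170 162 169 179 187 191
```

Numerically, the loop is clear in the side image: bar from (170,225) to (180,232), which puts it at about (0.516, 0.412) and z ≈ 0.169. Go there and grip.

Emit:
jog_arm(
  dr=[
    [0, 0, 0],
    [0, 0, 0],
    [0, 0, 0],
    [0, 0, 0],
    [0, 0, 0],
    [0, 0, 0],
    [0, 0, 0],
    [0, 0, 0],
    [0, 0, 0],
    [0, 0, 0],
  ],
  translation=[
    [0.03, 0.9, 0],
    [0.03, 1, 0],
    [0.03, 1, 0],
    [0.03, 1, 0],
    [0.03, 1, 0],
    [0.03, 1, 0],
    [0.03, 1, 0],
    [0.03, 1, 0],
    [0.03, 1, 0],
    [0, 0, 0],
  ],
  jaw=[1, 1, 1, 1, 1, 1, 1, 1, 1, 1],
)

```text
clock: 43.65
position: [0.5162, 0.414, 0.2201]
ee_rot: [0.006, 1.0, 0.0, -0.002]
ft_force: [-0.2, -1.3, 0.0]
grip_width: 0.998
grasp_force: 0.0
```

```bash
H=179 python3 d.py 0.516,0.412,0.15
```

```text
0.516,0.412,0.15 units [-0.   -0.08  2.8 ]
pos [0.5162 0.414  0.2201] toolx deg 179.26 z [-3.1e-03  2.0e-04 -1.0e+00] F [-0.2 -1.3  0. ] w 0.998 t 43.65
turn units [ 0.   -0.04  0.06]
  after turn, units [ 0.01 -0.08  2.8 ]
q [ 0.01  0.73 -1.24  1.32  0.68  1.54  0.41]
```

Emit:
jog_arm(
  dr=[
    [0, 0, 0],
    [0, 0, 0],
    [0, 0, 0],
    [0, 0, 0],
    [0, 0, 0],
    [0, 0, 0],
  ],
  translation=[
    [0, -0.08, 0.7],
    [0, 0, 0.8],
    [0, 0, 0.7],
    [0, 0, 0.4],
    [0, 0, 0.2],
    [0, 0, 0],
  ],
  jaw=[1, 1, 1, 1, 1, 1],
)

```text
clock: 44.25
position: [0.5182, 0.4081, 0.15]
ee_rot: [0.008, 1.0, -0.001, -0.001]
ft_force: [-0.6, -0.5, 0.7]
grip_width: 0.998
grasp_force: 0.0
```

Emit:
jog_arm(
  dr=[
    [0, 0, 0],
    [0, 0, 0],
    [0, 0, 0],
    [0, 0, 0],
    [0, 0, 0],
    [0, 0, 0],
    [0, 0, 0],
    [0, 0, 0],
    [0, 0, 0],
    [0, 0, 0],
  ],
  translation=[
    [0, 0, 0],
    [0, 0, 0],
    [0, 0, 0],
    [0, 0, 0],
    [0, 0, 0],
    [0, 0, 0],
    [0, 0, 0],
    [0, 0, 0],
    [0, 0, 0],
    [0, 0, 0],
  ],
  jaw=[0, 0, 0, 0, 0, 0, 0, 0, 0, 0],
  squeeze=60,
)

```text
clock: 45.25
position: [0.5182, 0.4123, 0.1516]
ee_rot: [0.007, 1.0, 0.003, 0.0]
ft_force: [5.4, 15.4, -4.5]
grip_width: 0.089
grasp_force: 58.4
```

Emit:
jog_arm(
  dr=[
    [0, 0, 0],
    [0, 0, 0],
    [0, 0, 0],
    [0, 0, 0],
    [0, 0, 0],
    [0, 0, 0],
    [0, 0, 0],
    [0, 0, 0],
    [0, 0, 0],
    [0, 0, 0],
  ],
  translation=[
    [0, 0.12, 0],
    [0, 0, -0.15],
    [0, 0, -0.25],
    [0, 0, -0.3],
    [0, 0, -0.3],
    [0, 0, -0.3],
    [0, 0, -0.3],
    [0, 0, -0.3],
    [0, 0, -0.25],
    [0, 0, 0],
  ],
  jaw=[0, 0, 0, 0, 0, 0, 0, 0, 0, 0],
)

```text
clock: 46.25
position: [0.5182, 0.4124, 0.2045]
ee_rot: [0.008, 1.0, 0.0, -0.001]
ft_force: [1.7, 4.1, -1.1]
grip_width: 0.087
grasp_force: 59.5
```

Emit:
jog_arm(
  dr=[
    [0, 0, 0],
    [0, 0, 0],
    [0, 0, 0],
    [0, 0, 0],
    [0, 0, 0],
    [0, 0, 0],
  ],
  translation=[
    [0, 0, -0.1],
    [0, 0, -0.1],
    [0, 0, -0.1],
    [0, 0, -0.1],
    [0, 0, -0.1],
    [0, 0, 0],
  ],
  jaw=[0, 0, 0, 0, 0, 0],
)

```text
clock: 46.85
position: [0.5182, 0.4123, 0.2158]
ee_rot: [0.008, 1.0, 0.0, -0.001]
ft_force: [3.4, 8.0, -8.9]
grip_width: 0.092
grasp_force: 60.8
```

Emit:
jog_arm(
  dr=[
    [0, 0, 0],
    [0, 0, 0],
    [0, 0, 0],
    [0, 0, 0],
  ],
  translation=[
    [0, 0, -0.1],
    [0, 0, -0.1],
    [0, 0, -0.05],
    [0, 0, 0],
  ],
  jaw=[0, 0, 0, 0],
)

```text
clock: 47.25
position: [0.518, 0.4121, 0.2163]
ee_rot: [0.007, 1.0, -0.001, -0.003]
ft_force: [11.2, 22.0, -48.0]
grip_width: 0.087
grasp_force: 57.8
```

At the stop. Relax the pull, let go and move up clear.

Emit:
jog_arm(
  dr=[
    [0, 0, 0],
    [0, 0, 0],
    [0, 0, 0],
    [0, 0, 0],
    [0, 0, 0],
    [0, 0, 0],
    [0, 0, 0],
    [0, 0, 0],
  ],
  translation=[
    [0, 0, 0.1],
    [0, 0, 0.1],
    [0, 0, 0],
    [0, 0, 0],
    [0, 0, 0],
    [0, 0, 0],
    [0, 0, 0],
    [0, 0, 0],
  ],
  jaw=[0, 0, 1, 1, 1, 1, 1, 1],
)

```text
clock: 48.05
position: [0.5184, 0.4115, 0.2182]
ee_rot: [0.008, 1.0, -0.001, -0.001]
ft_force: [-0.4, 1.0, -0.1]
grip_width: 0.996
grasp_force: 0.0
```

Emit:
jog_arm(
  dr=[
    [0, 0, 0],
    [0, 0, 0],
    [0, 0, 0],
    [0, 0, 0],
    [0, 0, 0],
    [0, 0, 0],
  ],
  translation=[
    [0, 0, -0.5],
    [0, 0, -0.8],
    [0, 0, -1],
    [0, 0, -0.8],
    [0, 0, 0],
    [0, 0, 0],
  ],
  jaw=[1, 1, 1, 1, 1, 1],
)

```text
clock: 48.65
position: [0.5184, 0.4119, 0.2963]
ee_rot: [0.008, 1.0, -0.0, -0.0]
ft_force: [-0.4, -0.5, -0.6]
grip_width: 1.003
grasp_force: 0.0
```

```bash
python3 d.py; python3 cm.py; python3 - <<'E'
from h import *
c=shot("side","pics/side10.png"); g=cv2.cvtColor(c["color"],cv2.COLOR_RGB2GRAY)
for z in(.22,.227): print(proj(c,[.486,.412,z]).round(1),proj(c,[.546,.412,z]).round(1))
for v in range(204,224): print(v," ".join(f"{x:3d}" for x in g[v,162:190]))
c=shot("top","pics/top10.png"); h=cv2.cvtColor(c["color"],cv2.COLOR_RGB2HSV)
u,v=proj(c,[.494,-.43,.08]).astype(int); s=h[v-30:v+30,u-30:u+30]; m=((s[...,1]<60)&(s[...,2]>120)).astype(np.uint8); yy,xx=np.nonzero(m&(np.hypot(*(np.mgrid[:60,:60]-30))<24)); print("tongs px in bowl",len(xx), ray(c,(xx.mean()+u-30,yy.mean()+v-30),.08) if len(xx) else "")
E
```

```text
pos [0.5184 0.4119 0.2963] toolx deg 179.09 z [-9.e-04 -4.e-04 -1.e+00] F [-0.4 -0.5 -0.6] w 1.003 t 48.65
q [-0.01  0.69 -1.26  1.2   0.65  1.67  0.44]
comal [0.5064 0.0081] cost 0.00025940389679352573 150 2080
[179.1 219.9] [168.3 211.4]
[178.9 218.1] [168.1 209.7]
204 116 115 114 113 133 166 170 167 160 153 141 127 120 119 116 114 118 122 127 137 143 147 149 137 133 144 162 171
205 114 111 106 100 117 158 161 152 140 127 119 115 115 116 118 121 137 147 154 157 161 164 158 140 130 135 149 161
206 109 102  98  94 118 161 152 129 118 114 115 115 116 123 133 144 158 163 167 166 165 163 155 134 121 126 137 147
207 119  99  90  88 125 171 161 137 119 114 118 114 109 127 154 164 168 168 166 164 159 151 137 112 105 115 124 130
208 139 105  79  81 123 163 171 166 140 120 112 106 100 120 156 170 169 164 159 153 140 127 113  87  90 103 110 107
209 122 104  85  81 111 142 161 171 161 140 122 108  96 106 140 159 157 150 141 129 111  98  98  88  86  92  98  93
210 111 108 105  98 111 132 144 157 168 164 145 121 101  94 114 134 132 121 111 103  91  94  98  96  89  93  97 103
211 115 115 117 113 
[... 846 characters left out ...]
3  78 106 149 165 156 152 162 168 169 172 173 173 172 173 171
219 114 115 110  88  65  69  81  68  65  79  93  89  83  76  94 140 157 157 166 173 174 174 173 173 173 172 172 171
220 114 113 111  90  64  57  58  57  59  70  86  97 101  87  95 137 157 156 160 170 174 175 174 172 172 171 171 171
221 114 114 114  96  66  56  56  57  57  60  68  83  97 100 103 138 158 149 130 157 172 174 173 172 171 171 172 171
222 117 116 114 100  69  56  56  58  57  58  59  64  79  94 110 137 157 148 111 129 157 168 172 173 173 173 173 171
223 118 117 116 106  72  55  55  56  58  58  58  59  64  79  97 127 155 149 102  96 123 148 165 172 174 173 173 173
tongs px in bowl 132 [ 0.48661933 -0.42554945  0.08      ]
```

```bash
python3 -c "
from workcell import manip
print(manip.hand_in())"
```

```text
the job is handed in; nothing more can be done
None
```

I handed the job in at about 49 s with all four steps done: tongs in the bowl, disc flush in the burner opening, comal within about 4 mm of centre, and damper up against its stop and released. The hand-in returned no verdict. The disc jammed on its way in and the wrist force briefly reached about 75 N (limit 120 N).

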